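# Hook the pot shelf into the slotted uprights and press it home

## Task

Hang the blue pot shelf on the slotted rack: put its two rear hooks through the upper pair of slots, then push the shelf down until it is fully home and the yellow spring catch has snapped into the window in its back plate. Let go and leave the blue-lidded paint pot, the wooden offcut and the paint brush where they are.

Things in the scene. Friction and masses are not known exactly. Their poses are not given: they have to be found in the camera images.
- rack: Fixed rack: wooden board 90 x 190 x 12 mm, on it two grey upright channels 188 mm tall, 34 mm wide, centred at y = +45 and -45 mm of its frame. Origin on the work surface midway between the uprights, in the plane of their front faces; +x points into the rack (the shelf hangs at -x), z up; yaw within 0.3 rad. Slotted sheet 3 mm thick, 23 mm free behind. Lower slots (not used): 75 to 103 mm high.
- slot_left (a point): Centre of the upper slot of the left (+y) upright, in its front plane, 162 mm above the work surface. The slot is 10 mm wide and 32 mm high (146 to 178 mm).
- slot_right (a point): The same for the right (-y) upright.
- seat (a point): Point of the rack 110 mm above the work surface, midway between the uprights in the plane of their front faces, axes as the rack's. The fully seated shelf has its origin here (with about 1.5 mm of play away from the rack) and its axes parallel (left alone it sags forward by up to 0.05 rad).
- catch (a joint): Yellow spring catch midway between the uprights; tongue 16 mm wide, sloped above, flat below, stands 4.5 mm out of their front plane 115.5 to 125 mm high. Value: m pushed in; 0 is fully out (at first and when snapped into the window), 0.0045 while the shelf's lower edge slides over it. Spring 5 to 7 N; last 14 mm down need a push of about 15 to 25 N; it snaps out about 2 mm before the bottom.
- pot_shelf: Loose blue sheet-metal shelf for two pots, 80 deep, 140 wide, 62 mm tall, 0.2 to 0.42 kg. Origin: middle of the lower edge of the back plate's rear face; x to the rear (hooks), y left, z up. Floor 4 mm thick from x = -80 to 0, lips 13 mm high. Back plate 4 mm thick, 60 mm high, with a window in its middle, 24 mm wide, 4 to 16 mm high, for the catch. Stands on the work surface at first.
- divider (a point): Place to grip the shelf from above: wooden divider 10 mm thick (sides face +y and -y), from x = -70 to -14 mm of the shelf's frame, 59 mm high over the underside, both sides free. This point is in its middle at x = -40, 42 mm high.
- press_pad (a point): Middle of the top of the shelf's blue press pad, a level plate 20 mm (x) by 34 mm, 62 mm above the shelf's underside, at x = -12, y = 0 of its frame: push straight down here. When hung, the uprights stand about 16 mm higher than the pad.
- hook_left (a point): Lower end of the left (+y) hook, at x = 6.5, y = 45, z = 18 mm of the shelf's frame. Tab 6 mm wide: arm 36 to 44 mm high, ending in a hook plate (x = 4.5 to 8.5 mm) that reaches down to 18 mm. Tabs enter the slots level, with the shelf 19 to 23 mm above its seated height (21 best); then lower it. Lowered by 6 mm or more, it hangs by itself when let go.
- hook_right (a point): The same for the right (-y) hook, at y = -45 mm.
- blue_pot: Bystander: paint pot with blue lid, 54 mm across, 58 mm tall; origin in the middle of its underside.
- wood_offcut: Bystander: pine offcut block, 60 x 45 x 30 mm; origin in the middle of its underside.
- brush: Bystander: flat paint brush with red-brown handle lying flat, 215 x 31 x 12 mm, long along its x; origin in the middle of its underside.
Mind the look-alikes: they are no part of the job. There is more than one size of the rack; the job needs the larger. Of the things shaped like the pot_shelf, the blue one is meant.

How it is judged (in metres and radians):
On the way:
1. both hooks are through the upper slots, the shelf not yet pressed down (x of hook_left in the frame of seat between 0.0045 and 0.02 m and x of hook_right in the frame of seat above 0.0045 m and z of pot_shelf in the frame of seat between 0.005 and 0.03 m and y of pot_shelf in the frame of seat between -0.008 and 0.008 m), for 0.05 s.
At the end, for the whole second after the job is handed in: The shelf hangs on the rack by both hooks in the upper slots, its origin within 3 mm of the seat in height and 6 mm sideways, level within 0.08 rad, at rest, and the catch is out again (under 1.5 mm pushed in) (z of pot_shelf in the frame of seat between -0.003 and 0.003 m and horizontal distance between pot_shelf and seat below 0.006 m and x of each of hook_left, hook_right in the frame of seat above 0.003 m and angle between pot_shelf's own z axis and vertical below 0.08 rad and value of joint catch below 0.0015 m and linear speed of pot_shelf below 0.02 m/s); the robot touches nothing.
It fails at once if the paint pot is moved more than 20 mm (distance of blue_pot from where it was at the start of the episode above 0.02 m).
It fails at once if the wooden offcut is moved more than 20 mm (distance of wood_offcut from where it was at the start of the episode above 0.02 m).
It fails at once if the paint brush is moved more than 20 mm (distance of brush from where it was at the start of the episode above 0.02 m).
It also fails if it takes over 54 s, if anything falls off the work surface, if the arm or the gripper's body presses on something with over 40 N, if the wrist force passes 120 N, or if a joint passes its speed limit or range.

## Robot

A 6-joint arm with a two-finger parallel gripper is mounted at the origin on a cart in front of the work surface, level with it; the furniture and walls round the work are solid. World frame = base frame: x ahead of the robot, y to its left, z up, the work surface at z = 0. Lengths are in mm, angles in rad, forces in N, time in s.
With the tool pointing down it reaches from about 275 to 1000 mm from the base axis. Payload 8.4 kg.
Tool frame: the origin (TCP) lies midway between the tips of the shut fingers; the grasp point (between the pads) lies 19 mm behind it; z points along the fingers, y is the direction in which the jaws open and shut (so a half turn about z gives the same grasp; the last joint's range is limited). The gripper opens to 85 mm and grips with 20 to 120 N. Pads are 22 mm wide; open, the fingers measure 114 mm over their backs; the gripper's body (76 mm by 85 mm) begins 54 mm behind the grasp point. The pads swing forward as they close: fully open they stand 13 mm farther back than shut.
Start: joints at [-1.29, 0.353, 1.633, -0, 1.155, -0.002], TCP at [174.402, -600.176, 208.581] pointing down, gripper open.
Joint ranges: [-2.63, 2.63], [-0.92, 2.1], [0.06, 2.66], [-1.3, 4.44], [0, 2.69], [-3.02, 3.02]. Speed limits (rad/s): [2.22, 2.22, 2.79, 3.14, 3.14, 3.14].

## Interface

Orientations are given as [roll, pitch, yaw] about the fixed x, y, z axes, in that order (R = Rz(yaw) Ry(pitch) Rx(roll)).
In Python, from rig import r gives the robot as it stands.
- The arm moves only by the tool play_rows, never from a script. Its argument "moves" is a list of rows, each a list of 3 entries, a list of its own where there are three numbers: the turn, a rotation vector about the tool's x, y, z in degrees, then the shift along the tool's x, y, z in mm, then the opening, from 0 (shut) to 1 (fully open). A call has 1 to 20 rows; each row is the pose to reach, as a shift and turn from the pose measured when the call began, along the tool's axes at that moment; what a row does not reach only later rows make up. A row lasts 1/10 s, in which the tool goes at most 50 mm and 8.59 degrees, less where a joint would pass 70% of its speed; a pose out of reach is approached as far as the arm can. A call with a gripper value outside its range is refused whole. The fingers move at their own pace and stop on an object; "newtons" is the grip in N (left out, the last holds). Time passes only in rows, so rows that repeat a pose let the fingers close. It gives the time, the measured TCP pose, the force and the opening at its end, in the units of the state.
- r.sense(): the state, without advancing time (a new reading comes with each control period).
- r.grab_frame(name): name is "scene" or "top" or "wrist"; returns a dict with "color" (420x560x3 uint8, red, green, blue), "K" (3x3 intrinsics, pixels), "k1" (the pictures are not rectified: a ray, as slopes to the right and down, at radius r is drawn at 1 + k1 r^2 times it, then the intrinsics apply), "rvec" (rotation vector, rad) and "tvec" (3), from world to camera coordinates, as OpenCV has them; the wrist camera has in their place "T_tool_cam" (4x4, takes a point from camera to tool coordinates, whose origin is the TCP and whose axes are the flange's). Camera axes: x right, y down, z forward; pixel columns grow to the right and rows downward; lengths in mm; the calibration is good to about 2 mm. A picture is of the moment at which its call begins: read the wrist's pose just before it. There is no depth.
- r.sign_off(): hands the job in, once; it reports no verdict.
Trained networks look in a picture, given as the dict that the camera call returned (one of the last four; its "shot" number tells which), for a name from the list of things; names that differ only in an ending like _2 or _b are one class to them, and where a whole thing is asked for, a point or a joint stands for the part that bears it (a point fixed in the world has none). Each returns a list of dicts, best first, with "conf" (0 to 1); they miss things now and then, are a little off and sometimes report something else, mostly with a low value. They report only what shows in the picture. A call takes as long as a camera call. They do not tell look-alikes from the thing itself.
- r.silhouettes(picture, name): "mask" (420x560 bool, what is visible of it) and "location" ([column, row] in pixels, amid what is visible of it).
The state is a dict: "clock": time; "qpos": joint angles; "qvel": joint speeds; "joint_efforts": joint torques, N m; "eef_pos": TCP position; "tcp_rot": TCP orientation; "contact_force": force on the tool from outside, world axes, zero at the start; "wrist_torque": the same for the moment, N m; "opening": opening from 0.0 (shut) to 1.0 (fully open).
Only numpy, scipy, OpenCV 4.12 (cv2) and the standard library are available. Lean on these libraries where they do the work, as an engineer would, in place of code of your own. Each camera call takes 0.05 s, during which the arm holds its last target.

## Working session

There is one attempt and no reset: what is moved stays moved. The work goes in short steps, Python scripts to look and compute and a tool call to move; the robot and the scene stay as the last step left them, time stands still between calls to the robot, and variables do not carry over. Pictures are saved under pics/ and viewed, and the job is handed in when it is done.

Besides the shell and the picture viewer there is one more tool, called after "Emit:" by a JSON object that holds its "name" and its "arguments", one argument or row to a line. play_rows: Moves the arm, as the interface text tells. Its arguments: {"type":"object","properties":{"moves":{"type":"array"},"newtons":{"type":"number"}},"required":["moves"]}

```bash
ls; mkdir -p pics
python3 - <<'E'
from rig import r
import cv2,pickle
print(r.sense())
for n in ["scene","top","wrist"]:
    f=r.grab_frame(n)
    pickle.dump(f,open(f"{n}0.pkl","wb"))
    cv2.imwrite(f"pics/{n}0.png",f["color"][:,:,::-1])
    print(n,{k:v for k,v in f.items() if k!="color"})
    for t in (["rack","pot_shelf","blue_pot","wood_offcut","brush"] if n!="wrist" else []):
        print(t,[(round(d["conf"],2),d["location"],int(d["mask"].sum())) for d in r.silhouettes(f,t)])
E
```

```text
pics
{'clock': 0.0, 'qpos': array([-1.29043281e+00,  3.53660601e-01,  1.63416943e+00, -1.50727188e-05,
        1.15518835e+00, -2.41174344e-03]), 'qvel': array([ 0.00225361, -0.00157183, -0.00151884,  0.00091407, -0.00105357,
       -0.00049793]), 'joint_efforts': array([-4.85191660e-03, -6.05256557e+01, -3.42064083e+01, -4.47228012e-04,
        9.34349519e-03, -8.51683831e-05]), 'eef_pos': array([ 174.2310552 , -599.675581  ,  207.83882578]), 'tcp_rot': array([-3.14016690e+00,  1.03423792e-05,  2.82781366e-01]), 'contact_force': array([-0.64491174, -0.58050646, -0.66567239]), 'wrist_torque': array([0.03007509, 0.01367332, 0.0292492 ]), 'opening': 1.0028658434842714}
scene {'K': array([[511.69298471,   0.        , 281.51565619],
       [  0.        , 511.69298471, 218.66201049],
       [  0.        ,   0.        ,   1.        ]]), 'k1': -0.11376614189694852, 'rvec': array([ 0.66199139, -2.57959245,  1.23684785]), 'tvec': array([ 539.02169797,  276.35713054, 1080.80146595]), 'shot': 1}
rack [(0.66, [228.7, 283.7], 3451), (0.55, [296.4, 237.9], 1300)]
pot_shelf [(0.9, [360.0, 210.0], 1
[... 618 characters left out ...]
[223.8, 194.0], 1916)]
blue_pot [(0.78, [180.1, 281.6], 334)]
wood_offcut [(0.61, [346.0, 173.2], 368)]
brush [(0.5, [377.9, 241.8], 1311)]
wrist {'K': array([[304.00875159,   0.        , 282.1659741 ],
       [  0.        , 304.00875159, 209.96748646],
       [  0.        ,   0.        ,   1.        ]]), 'k1': 0.01199428862541385, 'T_tool_cam': array([[ 3.10961233e-04, -9.61175216e-01, -2.75938595e-01,
         6.97948191e+01],
       [ 9.99999798e-01,  1.45924753e-04,  6.18622826e-04,
         1.56576195e-01],
       [-5.54338657e-04, -2.75938732e-01,  9.61175067e-01,
        -1.65013730e+02],
       [ 0.00000000e+00,  0.00000000e+00,  0.00000000e+00,
         1.00000000e+00]]), 'shot': 3}
```

View pics/scene0.png

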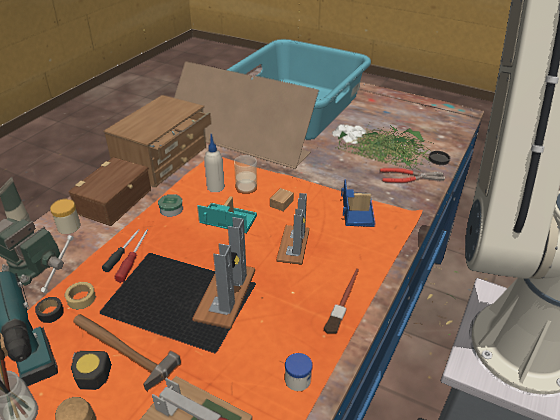

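View pics/top0.png

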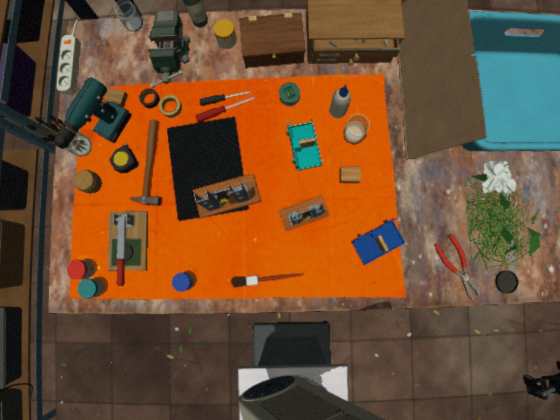

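View pics/wrist0.png

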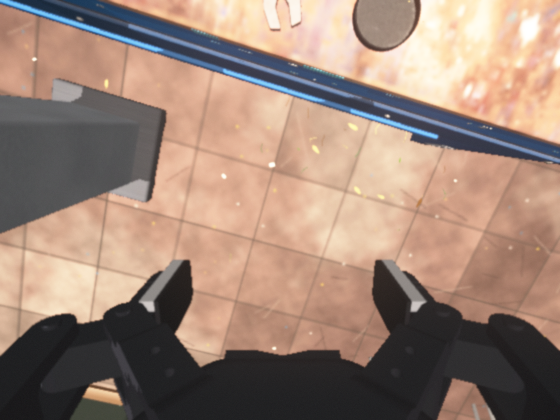

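The scene camera shows these candidates:
- **Shelves:** blue one at scene (358,205) / top (378,241), and a teal one at scene (228,216) / top (305,145).
- **Racks:** the large one at scene (229,275) / top (225,194), and a small one at scene (296,238) / top (304,213).
- **My choice:** the blue shelf and the large rack. Next I'll crop in to check and get the geometry.

```bash
cat > h.py <<'E'
import numpy as np,cv2,pickle
from scipy.spatial.transform import Rotation as Ro
def ray(f,uv):
    K=f["K"];k=np.array([f["k1"],0,0,0,0.])
    p=cv2.undistortPoints(np.array(uv,float).reshape(-1,1,2),K,k).reshape(-1,2)
    return np.c_[p,np.ones(len(p))]
def ext(f,st=None):
    if "rvec" in f:
        R=cv2.Rodrigues(f["rvec"])[0]; return R,np.array(f["tvec"])
    Rt=Ro.from_euler("xyz",st["tcp_rot"]).as_matrix()
    T=np.eye(4);T[:3,:3]=Rt;T[:3,3]=st["eef_pos"]
    W=np.linalg.inv(T@f["T_tool_cam"]); return W[:3,:3],W[:3,3]
def onz(f,uv,z,st=None):
    R,t=ext(f,st);d=ray(f,uv)@R;c=-R.T@t
    s=(z-c[2])/d[:,2];return c+s[:,None]*d
def proj(f,P,st=None):
    R,t=ext(f,st)
    return cv2.projectPoints(np.array(P,float).reshape(-1,3),cv2.Rodrigues(R)[0],t,f["K"],np.array([f["k1"],0,0,0,0.]))[0].reshape(-1,2)
def crop(f,x0,y0,w,h,s,name):
    c=f["color"][y0:y0+h,x0:x0+w,::-1]
    cv2.imwrite(name,cv2.resize(c,None,fx=s,fy=s,interpolation=cv2.INTER_CUBIC))
E
python3 - <<'E'
from h import *
t=pickle.load(open("top0.pkl","rb"));s=pickle.load(open("scene0.pkl","rb"))
print(onz(t,[(378,241),(225,194),(304,213),(305,145),(181,282),(232,281),(303,274),(350,174)],0).round())
a=cv2.resize(t["color"][210:275,340:415,::-1],None,fx=5,fy=5,interpolation=cv2.INTER_CUBIC)
b=cv2.resize(t["color"][165:225,185:265,::-1],None,fx=5,fy=5,interpolation=cv2.INTER_CUBIC)
c=cv2.resize(s["color"][165:235,325:385,::-1],None,fx=4,fy=4,interpolation=cv2.INTER_CUBIC)
d=cv2.resize(s["color"][205:335,185:265,::-1],None,fx=3,fy=3,interpolation=cv2.INTER_CUBIC)
o=np.zeros((600,800,3),np.uint8)
for im,(x,y) in [(a[:,:375],(0,0)),(b[:290],(380,0)),(c[:270],(0,328)),(d[:295],(400,303))]:
    h,w=im.shape[:2];h=min(h,600-y);w=min(w,800-x);o[y:y+h,x:x+w]=im[:h,:w]
cv2.imwrite("pics/c0.png",o)
E
```

```text
[[ 514. -266.    0.]
 [ 667.  193.    0.]
 [ 604.  -46.    0.]
 [ 815.  -55.    0.]
 [ 404.  327.    0.]
 [ 405.  174.    0.]
 [ 421.  -38.    0.]
 [ 721. -190.    0.]]
```

View pics/c0.png

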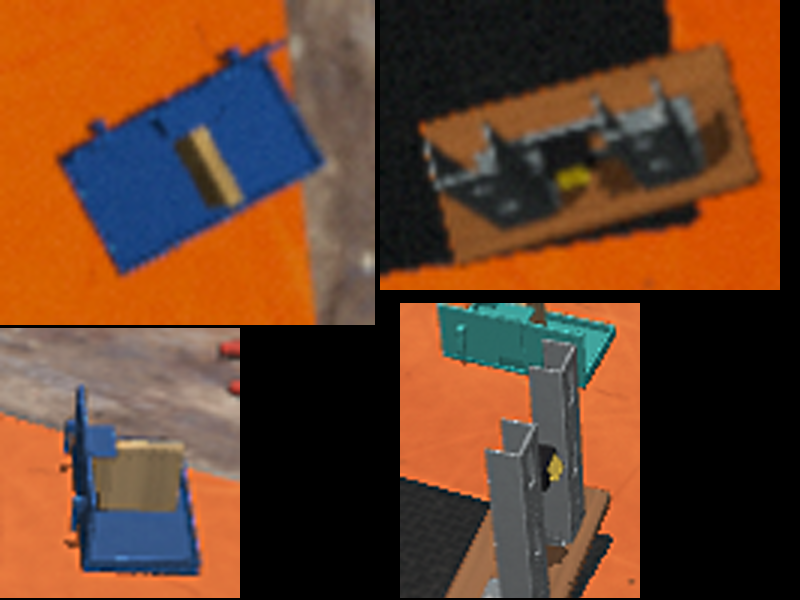

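```bash
cat >> h.py <<'E'
def tomove(st,pos,yaw):
    R=Ro.from_euler("xyz",st["tcp_rot"]);G=Ro.from_euler("xyz",[np.pi,0,yaw])
    return (R.inv()*G).as_rotvec(degrees=True).round(2),R.inv().apply(np.array(pos)-st["eef_pos"]).round(1)
E
python3 - <<'E'
from h import *
from rig import r
st=r.sense();print(tomove(st,[480,-280,230],0.46))
E
```

```text
(array([  0.  ,   0.  , -10.16]), array([ 382.8, -222.2,  -21.4]))
```

Emit:
{"name": "play_rows", "arguments": {
  "moves": [
    [[0, 0, -1], [38, -22, -2], 1],
    [[0, 0, -2], [77, -44, -4], 1],
    [[0, 0, -3], [115, -67, -6], 1],
    [[0, 0, -4], [153, -89, -8], 1],
    [[0, 0, -5], [191, -111, -11], 1],
    [[0, 0, -6], [230, -133, -13], 1],
    [[0, 0, -7], [268, -156, -15], 1],
    [[0, 0, -8], [306, -178, -17], 1],
    [[0, 0, -9], [345, -200, -20], 1],
    [[0, 0, -10], [383, -222, -21], 1],
    [[0, 0, -10], [383, -222, -21], 1],
    [[0, 0, -10], [383, -222, -21], 1]
  ]
}}

```text
clock: 1.85
eef_pos: [480.7, -279.4, 229.5]
tcp_rot: [3.142, 0.0, 0.46]
contact_force: [-0.3, -0.6, 0.1]
opening: 1.001
```

Run:
```python
from h import *
from rig import r
st=r.sense();f=r.grab_frame("wrist");pickle.dump((f,st),open("w1.pkl","wb"))
print(st["clock"],st["eef_pos"],st["tcp_rot"],st["contact_force"])
crop(f,0,0,560,420,1,"pics/w1.png")
for t in ["pot_shelf","divider","press_pad","hook_left","hook_right"]:
    print(t,[(round(d["conf"],2),d["location"],int(d["mask"].sum())) for d in r.silhouettes(f,t)])
```

```text
1.85 [ 480.69352191 -279.37144659  229.54439292] [3.14152929e+00 2.95689168e-04 4.59631384e-01] [-0.27655224 -0.55071919  0.14029347]
pot_shelf [(0.8, [280.8, 151.4], 7602)]
divider []
press_pad [(0.83, [282.9, 150.8], 7551)]
hook_left [(0.8, [283.3, 149.2], 7697)]
hook_right [(0.55, [279.6, 151.9], 7646)]
```

View pics/w1.png

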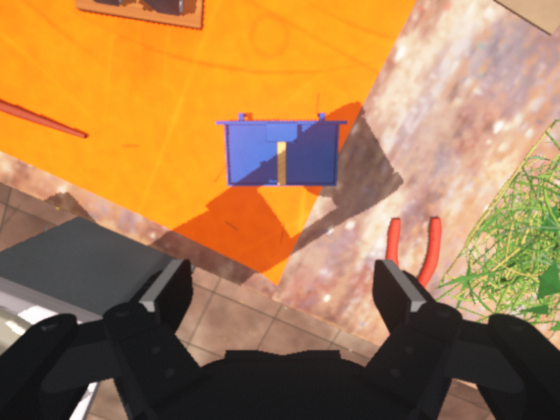

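Run:
```python
from h import *
f,st=pickle.load(open("w1.pkl","rb"))
crop(f,210,105,150,90,5,"pics/w1c.png")
```

```text
(no output)
```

View pics/w1c.png

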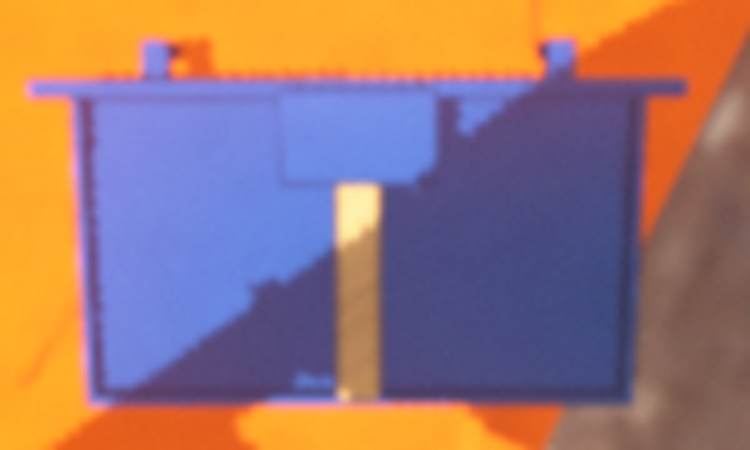

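```bash
cat > fit.py <<'E'
from h import *
from scipy.optimize import least_squares
def fit(f,st,M,px,p0,z=0):
    M=np.array(M,float);px=np.array(px,float)
    def w(p):
        c,s=np.cos(p[2]),np.sin(p[2])
        return np.c_[p[0]+c*M[:,0]-s*M[:,1],p[1]+s*M[:,0]+c*M[:,1],z+M[:,2]]
    g=lambda p:(proj(f,w(p),st)-px).ravel()
    r=least_squares(g,p0,x_scale=[1,1,.01],loss="soft_l1")
    return r.x,g(r.x).reshape(-1,2)
E
python3 - <<'E'
from fit import *
f,st=pickle.load(open("w1.pkl","rb"))
M=[(0,70,60),(0,-70,60),(-22,17,62),(-22,-17,62),(-70,5,59),(-70,-5,59),(8.5,45,44),(8.5,-45,44)]
px=np.array([(28,80),(687,80),(280,186),(437,184),(337,398),(381,398),(155,42),(560,42)])/5+[210,105]
p,e=fit(f,st,M,px,[530,-260,.46]);print(p,e.round(1))
c,s=np.cos(p[2]),np.sin(p[2]);g=np.array([p[0]-40*c,p[1]-40*s])
print(g,tomove(st,[*g,100],p[2]),tomove(st,[*g,25],p[2]))
E
```

```text
[ 5.44697148e+02 -2.47337722e+02  4.61615185e-01] [[-0.4 -0.2]
 [ 0.6 -0.4]
 [-0.3  0. ]
 [ 0.1  0.4]
 [-0.1  1.2]
 [-0.   1.2]
 [-0.4 -0.6]
 [ 0.6 -0.8]]
[ 508.88377709 -265.15351488] (array([ 0.  ,  0.02, -0.11]), array([ 31.6,  -0.2, 129.5])) (array([ 0.  ,  0.02, -0.11]), array([ 3.160e+01, -2.000e-01,  2.045e+02]))
```

Emit:
{"name": "play_rows", "arguments": {
  "moves": [
    [[0, 0, 0], [20, 0, 40], 1],
    [[0, 0, 0], [32, 0, 85], 1],
    [[0, 0, 0], [32, 0, 130], 1],
    [[0, 0, 0], [32, 0, 165], 1],
    [[0, 0, 0], [32, 0, 190], 1],
    [[0, 0, 0], [32, 0, 204], 1],
    [[0, 0, 0], [32, 0, 204], 0.5],
    [[0, 0, 0], [32, 0, 204], 0],
    [[0, 0, 0], [32, 0, 204], 0],
    [[0, 0, 0], [32, 0, 204], 0],
    [[0, 0, 0], [32, 0, 204], 0],
    [[0, 0, 0], [32, 0, 204], 0]
  ],
  "newtons": 80
}}

```text
clock: 3.35
eef_pos: [508.7, -267.1, 26.8]
tcp_rot: [3.141, -0.0, 0.456]
contact_force: [-1.9, 1.6, 8.6]
opening: 0.087
```

Run:
```python
from h import *
from rig import r
st=r.sense()
print(st)
s=pickle.load(open("scene0.pkl","rb"));t=pickle.load(open("top0.pkl","rb"))
# zoom rack
crop(t,185,165,80,60,10,"pics/rt.png")
crop(s,185,205,80,130,4,"pics/rs.png")
```

```text
{'clock': 3.35, 'qpos': array([-4.85998112e-01,  5.07007085e-01,  1.87414991e+00, -1.54396983e-04,
        7.59476316e-01,  6.28964250e-01]), 'qvel': array([ 0.00113736,  0.00322015,  0.00067666, -0.00284092, -0.00076732,
       -0.00067135]), 'joint_efforts': array([-2.72153411e-01, -5.63087690e+01, -2.31766301e+01,  1.39901516e-02,
       -8.66421126e-01,  1.12831865e-01]), 'eef_pos': array([ 508.66374481, -267.05351501,   26.77571655]), 'tcp_rot': array([ 3.14075429e+00, -4.78335365e-04,  4.55946082e-01]), 'contact_force': array([-1.90310869,  1.55498618,  8.59817925]), 'wrist_torque': array([0.29872777, 0.38427798, 0.09166004]), 'opening': 0.0867982523822177}
```

View pics/rt.png

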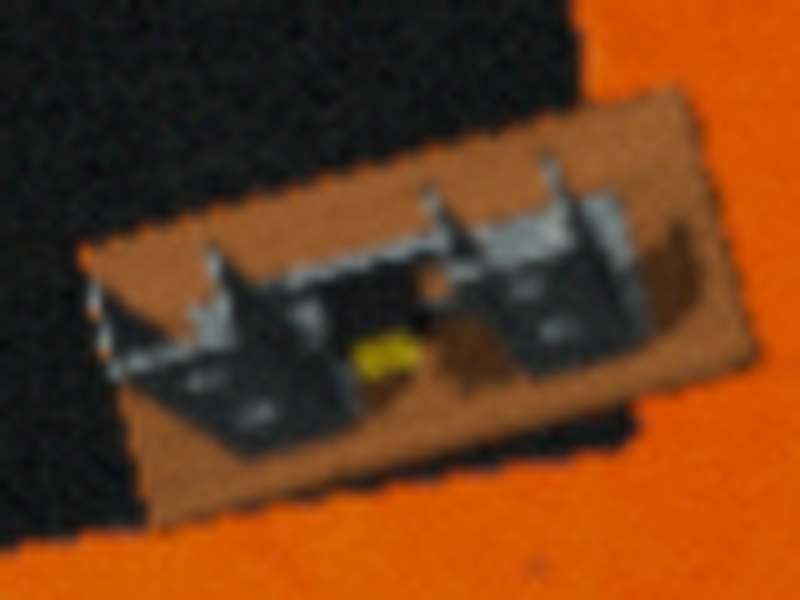

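View pics/rs.png

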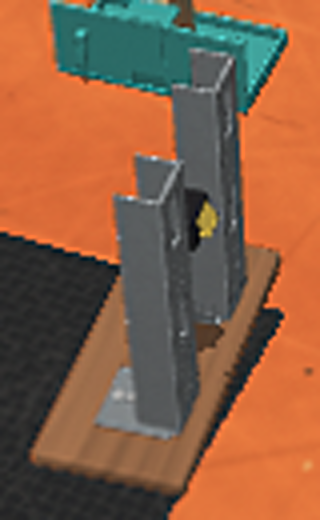

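Run:
```python
from fit import *
t=pickle.load(open("top0.pkl","rb"));s=pickle.load(open("scene0.pkl","rb"))
M=[(0,62,188),(0,28,188),(0,-28,188),(0,-62,188),(0,62,12),(0,28,12),(0,-28,12),(0,-62,12)]
px=np.array([(115,375),(235,335),(455,275),(575,240),(247,455),(355,418),(535,378),(650,335)])/10+[185,165]
p,e=fit(t,None,M,px,[640,190,.26]);print(p,e.round(1))
# scene
px2=np.array([(117,198),(165,205),(177,88),(220,92)])/4+[185,205]
p2,e2=fit(s,None,M[:4],px2,[640,190,.26]);print(p2,e2.round(1))
```

```text
[6.31191470e+02 1.77339590e+02 2.58114886e-01] [[-0.2 -0.5]
 [ 0.5 -0.2]
 [-0.5 -0.2]
 [ 0.2 -0.3]
 [ 0.1  0.3]
 [ 0.2  0.9]
 [ 0.1 -0.3]
 [-0.5  0.9]]
[6.38163323e+02 1.93225935e+02 1.45127644e-01] [[ 0.3  2.7]
 [-4.4 -9.7]
 [ 4.   3.1]
 [-0.3 -7.4]]
```

Emit:
{"name": "play_rows", "arguments": {
  "moves": [
    [[0, 0, 0], [0, 0, -10], 0],
    [[0, 0, 0], [0, 0, -30], 0],
    [[0, 0, 0], [0, 0, -60], 0],
    [[0, 0, 0], [0, 0, -100], 0],
    [[0, 0, 0], [0, 0, -140], 0],
    [[0, 0, 0], [0, 0, -180], 0],
    [[0, 0, 0], [0, 0, -205], 0],
    [[0, 0, 0], [0, 0, -205], 0]
  ]
}}

```text
clock: 4.15
eef_pos: [510.4, -268.0, 236.4]
tcp_rot: [3.135, -0.005, 0.456]
contact_force: [0.7, -0.5, -2.0]
opening: 0.082
```

Run:
```python
from h import *
from rig import r
st=r.sense();f=r.grab_frame("wrist");pickle.dump((f,st),open("w2.pkl","wb"))
print(st["clock"],st["eef_pos"],st["tcp_rot"],st["contact_force"],st["wrist_torque"],st["opening"])
crop(f,180,60,200,150,4,"pics/w2.png")
f=r.grab_frame("top");pickle.dump(f,open("top1.pkl","wb"))
st=r.sense()
# target: shelf origin 70mm in front of seat
p=np.array([631.2,177.3,.258]);c,s=np.cos(p[2]),np.sin(p[2])
d=41+70
print(tomove(st,[p[0]-d*c,p[1]-d*s,232],.258))
print(tomove(st,[p[0]-d*c,p[1]-d*s-200,232],.258))
```

```text
4.15 [ 510.39234024 -267.95595705  236.42131667] [ 3.13475777 -0.0047823   0.45592458] [ 0.66359163 -0.47633114 -2.03282348] [-0.0097583   0.00328624  0.03209876] 0.08219504574268828
(array([ 0.07, -0.05, 11.34]), array([ 197.1, -366.4,   -0.5]))
(array([ 0.07, -0.05, 11.34]), array([ 109.1, -186.8,   -0.3]))
```

View pics/w2.png

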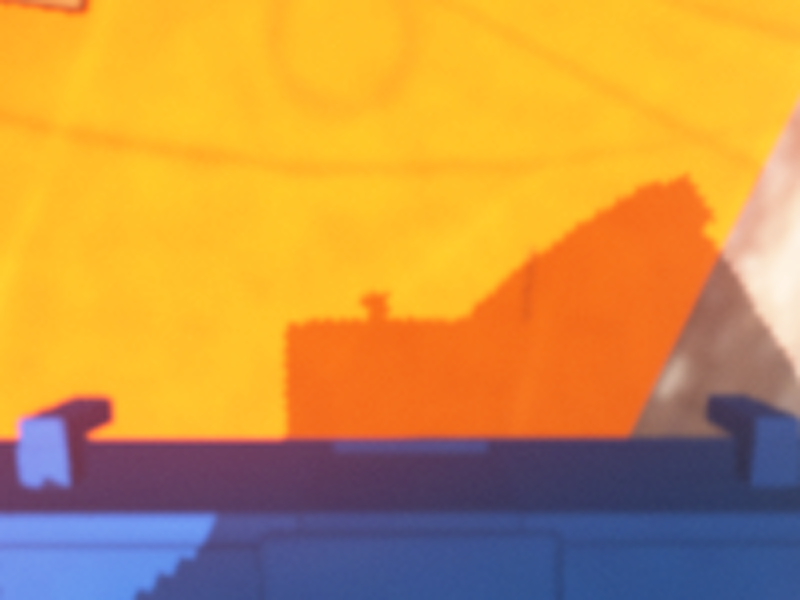

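Emit:
{"name": "play_rows", "arguments": {
  "moves": [
    [[0, 0, 1], [10, -18, 0], 0],
    [[0, 0, 2], [26, -48, 0], 0],
    [[0, 0, 3], [45, -83, 0], 0],
    [[0, 0, 4], [64, -119, 0], 0],
    [[0, 0, 5], [83, -154, 0], 0],
    [[0, 0, 6], [102, -190, 0], 0],
    [[0, 0, 7], [121, -225, 0], 0],
    [[0, 0, 8], [140, -260, 0], 0],
    [[0, 0, 9], [159, -296, 0], 0],
    [[0, 0, 10], [176, -327, 0], 0],
    [[0, 0, 11], [189, -351, 0], 0],
    [[0, 0, 11.3], [197, -366, 0], 0],
    [[0, 0, 11.3], [197, -366, 0], 0],
    [[0, 0, 11.3], [197, -366, 0], 0]
  ]
}}

```text
clock: 5.65
eef_pos: [522.8, 148.3, 229.8]
tcp_rot: [3.14, 0.002, 0.26]
contact_force: [-1.4, -0.2, -2.1]
opening: 0.084
```

Run:
```python
from h import *
from rig import r
st=r.sense();f=r.grab_frame("wrist");pickle.dump((f,st),open("w3.pkl","wb"))
print(st["clock"],st["eef_pos"],st["tcp_rot"],st["contact_force"],st["wrist_torque"],st["opening"])
crop(f,0,0,560,420,1.4,"pics/w3.png")
s=r.grab_frame("scene");pickle.dump(s,open("scene3.pkl","wb"))
crop(s,150,130,200,150,4,"pics/s3.png")
```

```text
5.65 [522.79971035 148.31158708 229.79709424] [3.14012698e+00 2.21095850e-03 2.59936390e-01] [-1.38322142 -0.1544701  -2.1483761 ] [0.00410273 0.07679054 0.01499759] 0.0839317678624574
```

View pics/w3.png

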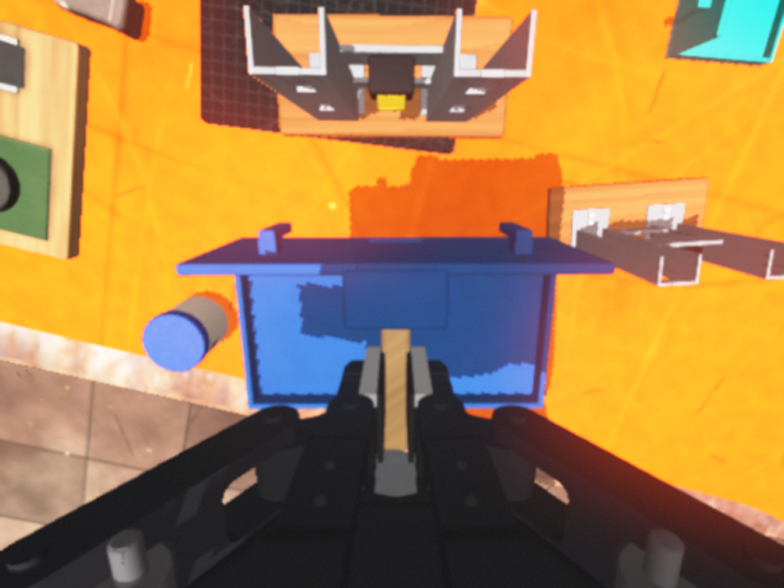

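View pics/s3.png

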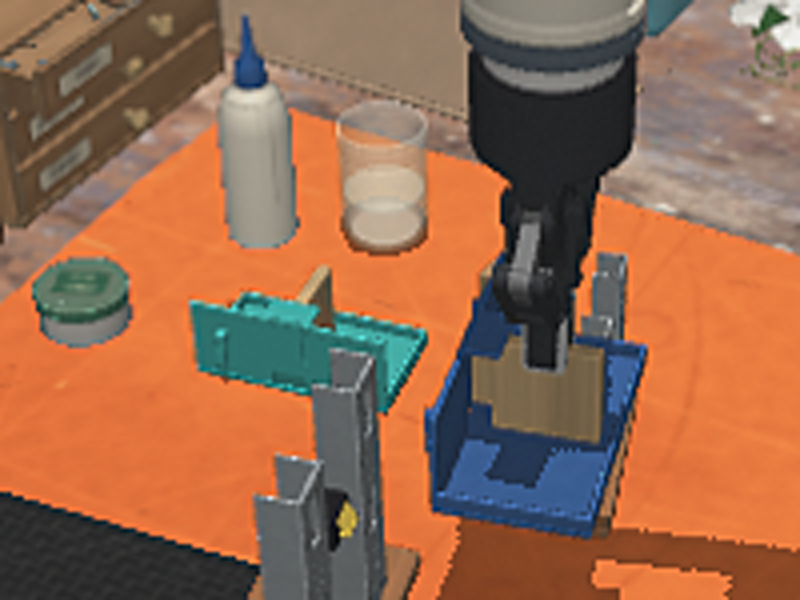

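The wrist view shows the held shelf level, with its hooks at (270,238) and (517,238). The rack's upright tops are at (245–535, 10–75), and the catch is yellow at (390,102). Next I'll zoom in to fit both.

Run:
```python
from h import *
f,st=pickle.load(open("w3.pkl","rb"))
crop(f,165,0,230,100,3.4,"pics/w3a.png")
crop(f,115,145,335,150,2.3,"pics/w3b.png")
```

```text
(no output)
```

View pics/w3a.png

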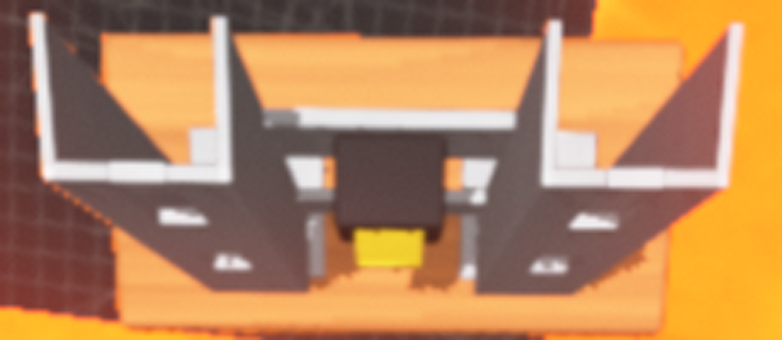

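View pics/w3b.png

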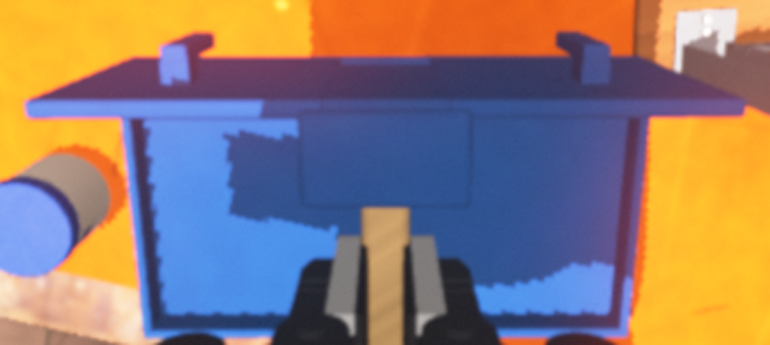

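```bash
cat > rel.py <<'E'
from fit import *
def fit6(f,st,M,px,p0):
    M=np.array(M,float);px=np.array(px,float)
    w=lambda p:Ro.from_euler("xyz",p[3:]).apply(M)+p[:3]
    g=lambda p:(proj(f,w(p),st)-px).ravel()
    r=least_squares(g,p0,x_scale=[1,1,1,.01,.01,.01],loss="soft_l1")
    return r.x,g(r.x).reshape(-1,2)
E
python3 - <<'E'
from rel import *
f,st=pickle.load(open("w3.pkl","rb"))
MR=[(0,62,188),(0,28,188),(0,-28,188),(0,-62,188),(0,62,12),(0,28,12),(0,-28,12),(0,-62,12)]
px=np.array([(44,180),(230,181),(543,185),(727,187),(213,292),(310,292),(477,293),(577,293)])/3.4+[165,0]-.35
p,e=fit(f,st,MR,px,[631,177,.26]);print(p,e.round(1).tolist())
p6,e=fit6(f,st,MR,px,[631,177,0,0,0,.26]);print(p6.round(3),e.round(1).tolist())
MS=[(0,70,60),(0,-70,60),(-4,70,60),(-4,-70,60),(0,70,0),(0,-70,0),(-22,17,62),(-22,-17,62),(8.5,48,44),(8.5,-48,44)]
px=np.array([(34,101),(740,99),(27,116),(743,116),(135,58),(637,57),(301,206),(470,206),(163,43),(607,43)])/2.3+[115,145]-.3
T=st["eef_pos"]
q,e=fit6(f,st,MS,px,[T[0]+40,T[1]+10,203,0,0,.26]);print("shelf",q.round(3),e.round(1).tolist())
c,s=np.cos(p[2]),np.sin(p[2])
d=q[:2]-p[:2];print("shelf in seat",d@[c,s],d@[-s,c],q[2]-110)
c,s=np.cos(st["tcp_rot"][2]),np.sin(st["tcp_rot"][2]);d=q[:2]-T[:2];print("shelf in tool yaw frame",d@[c,s],d@[-s,c],q[2]-T[2])
E
```

```text
[6.28987758e+02 1.78486214e+02 2.52342992e-01] [[-0.2, -0.2], [0.7, 0.2], [-0.2, -0.1], [1.0, -0.4], [-0.4, -0.0], [0.2, 0.3], [-1.0, 0.4], [-1.4, 0.6]]
[ 6.29588e+02  1.77837e+02 -3.31000e-01 -6.00000e-03 -2.00000e-03
  2.51000e-01] [[-0.3, -0.0], [0.4, 0.3], [-0.7, -0.0], [0.6, -0.2], [0.3, -0.4], [0.9, -0.1], [-0.4, 0.1], [-0.8, 0.3]]
shelf [ 5.62247e+02  1.58325e+02  1.99547e+02 -4.00000e-03  2.00000e-02
  2.62000e-01] [[-2.2, -1.6], [1.0, -1.1], [2.0, 0.5], [-1.4, 0.2], [0.1, -0.2], [-0.2, -0.0], [0.1, 0.1], [-0.3, 0.0], [-0.1, 0.7], [0.5, 0.5]]
shelf in seat -69.66113432384842 -2.8593582780418028 89.54739516306554
shelf in tool yaw frame 40.695418310819555 -0.4617201082244561 -30.249699081274258
```

Run:
```python
from rel import *
f,st=pickle.load(open("w3.pkl","rb"))
crop(f,115,180,60,25,12,"pics/a.png")
crop(f,170,150,60,60,10,"pics/b.png")
MS=[(0,70,0),(0,-70,0),(-22,17,62),(-22,-17,62),(8.5,48,44),(8.5,-48,44)]
px=np.array([(135,58),(637,57),(301,206),(470,206),(163,43),(607,43)])/2.3+[115,145]-.3
q,e=fit6(f,st,MS,px,[562,158,203,0,0,.26]);print("shelf",q.round(3),e.round(1).tolist())
```

```text
shelf [ 5.62203e+02  1.58331e+02  1.99630e+02 -4.00000e-03  2.50000e-02
  2.62000e-01] [[0.0, -0.1], [-0.2, 0.0], [0.0, -0.2], [-0.2, -0.3], [-0.2, 0.5], [0.5, 0.2]]
```

View pics/a.png

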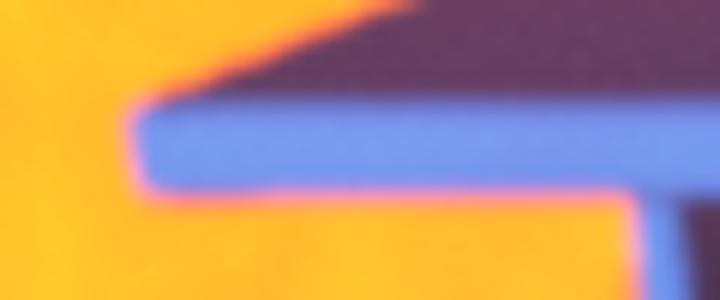

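View pics/b.png

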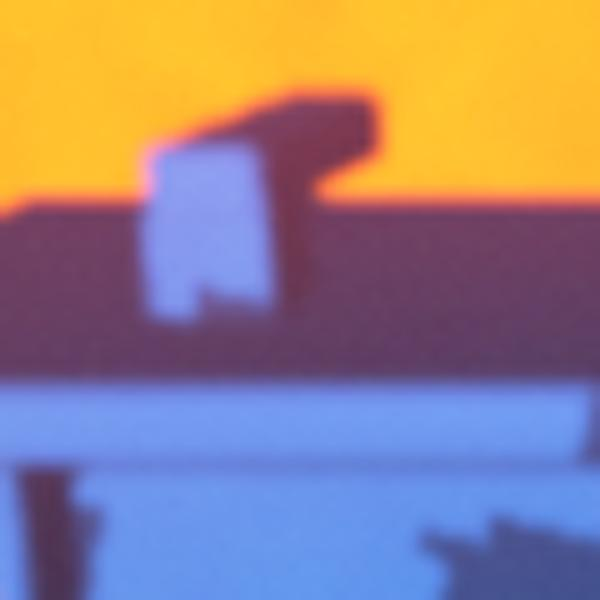

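Run:
```python
from rel import *
f,st=pickle.load(open("w3.pkl","rb"))
crop(f,320,150,60,60,10,"pics/b2.png")
MS=[(0,70,0),(0,-70,0),(-22,17,62),(-22,-17,62)]
px=list(np.array([(135,58),(637,57),(301,206),(470,206)])/2.3+[115,145]-.3)
MS+=[(8.5,48,44),(8.5,42,44),(0,48,44),(0,42,44),(8.5,42,18),(4.5,42,18),(8.5,48,18)]
px+=list(np.array([(150,150),(265,145),(148,320),(272,315),(375,98),(375,145),(290,97)])/10+[170,150]-.45)
MS+=[(0,70,60),(-4,70,60)]; px+=[(126.3,187.9),(127.1,195.5)]
q,e=fit6(f,st,MS,px,[562,158,203,0,0,.26]);print("shelf",q.round(3),e.round(1).tolist())
```

```text
shelf [ 5.62358e+02  1.58748e+02  2.00411e+02 -3.00000e-03  2.20000e-02
  2.65000e-01] [[-1.0, 0.1], [-0.3, -0.6], [-0.6, 0.3], [-0.4, -0.0], [-0.4, -0.4], [0.3, 0.1], [1.3, -0.3], [0.9, 0.1], [1.7, -0.3], [2.1, 2.0], [-0.3, -0.1], [-0.7, -0.5], [-0.3, 0.6]]
```

View pics/b2.png

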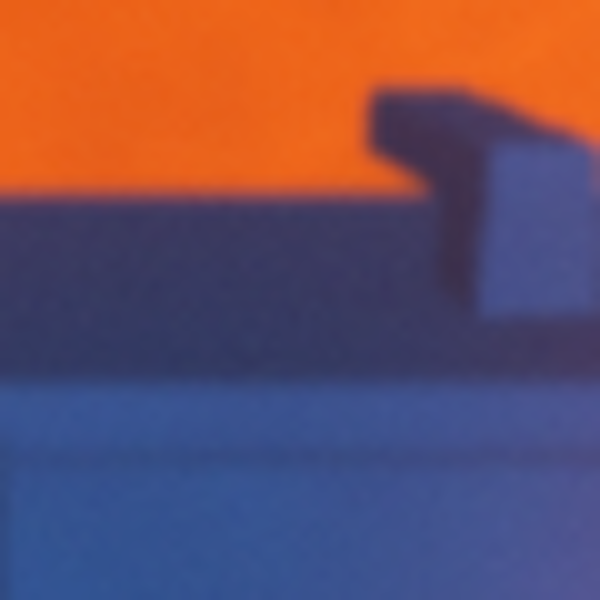

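Emit:
{"name": "play_rows", "arguments": {
  "moves": [
    [[0, 0.3, 0.1], [0, -1, 15], 0],
    [[0, 0.6, 0.2], [10, -2, 35], 0],
    [[0, 0.9, 0.3], [25, -2.7, 55], 0],
    [[0, 1.1, 0.4], [40, -2.7, 68], 0],
    [[0, 1.1, 0.4], [47, -2.7, 70], 0],
    [[0, 1.1, 0.4], [47, -2.7, 70], 0],
    [[0, 1.1, 0.4], [47, -2.7, 70], 0]
  ]
}}

```text
clock: 6.45
eef_pos: [567.9, 161.7, 161.0]
tcp_rot: [3.14, -0.018, 0.251]
contact_force: [0.4, 0.3, -2.6]
opening: 0.085
```

Run:
```python
from h import *
from rig import r
st=r.sense();f=r.grab_frame("wrist");pickle.dump((f,st),open("w4.pkl","wb"))
print(st["clock"],st["eef_pos"],st["tcp_rot"],st["contact_force"],st["wrist_torque"],st["opening"])
crop(f,115,40,340,190,2.35,"pics/w4.png")
s=r.grab_frame("scene");pickle.dump(s,open("scene4.pkl","wb"))
crop(s,200,160,130,98,6,"pics/s4.png")
```

```text
6.45 [567.92812463 161.66148813 160.98054581] [ 3.14018938 -0.01824197  0.25084243] [ 0.38310735  0.26758168 -2.62372558] [ 0.02017756  0.06086273 -0.0026685 ] 0.08458950395705372
```

View pics/w4.png

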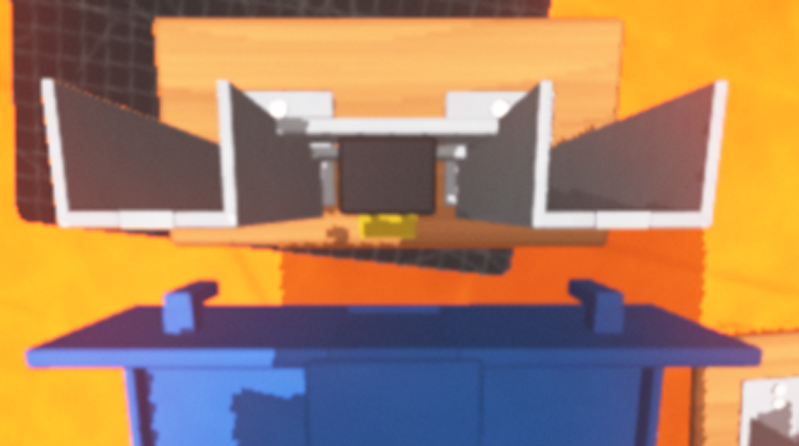

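View pics/s4.png

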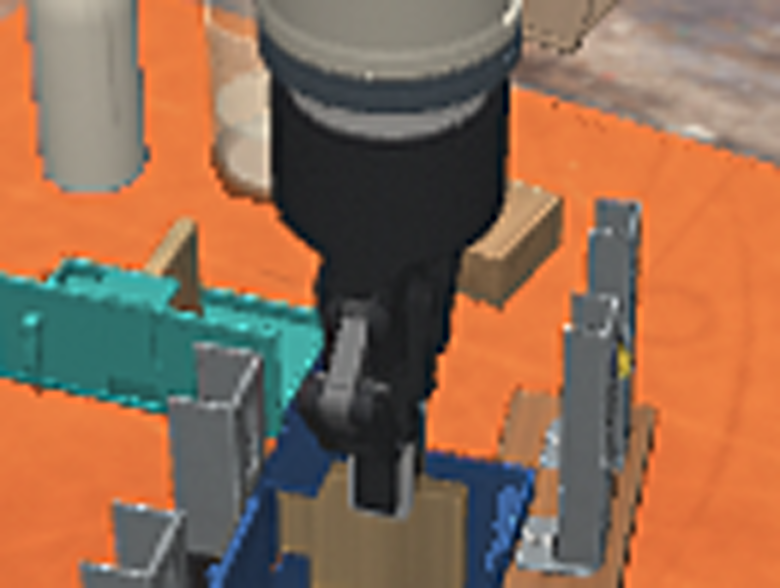

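Run:
```python
from h import *
f,st=pickle.load(open("w4.pkl","rb"))
crop(f,120,70,100,130,4.5,"pics/a.png");a=cv2.imread("pics/a.png")
crop(f,345,70,100,130,4.5,"pics/b.png");b=cv2.imread("pics/b.png")
o=np.hstack([a[:,:395],b[:,-400:]]);print(o.shape,a.shape);cv2.imwrite("pics/ab.png",o)
```

```text
(585, 795, 3) (585, 450, 3)
```

View pics/ab.png

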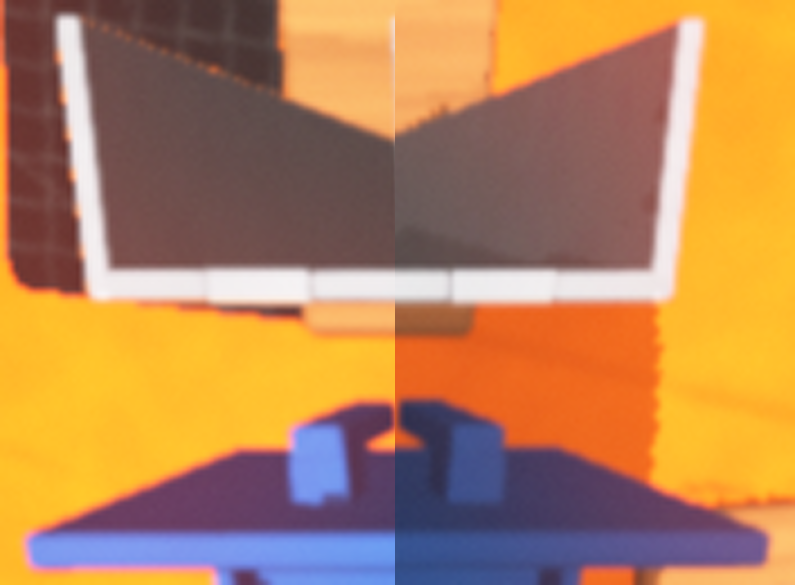

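```bash
cat > p4.py <<'E'
from rel import *
f,st=pickle.load(open("w4.pkl","rb"))
def cv(x,y):
    x=x+.5;y=y+.5
    return ((x/4.5+120) if x<395 else ((x-345)/4.5+345))-.5, y/4.5+70-.5
def w(x,y): return (x+.5)/2.35+115-.5,(y+.5)/2.35+40-.5
MR=[(0,62,188),(0,50,188),(0,40,188),(0,-40,188),(0,-50,188),(0,-62,188),(0,28,188),(0,-28,188)]
px=[cv(92,299),cv(207,302),cv(309,302),cv(452,302),cv(556,302),cv(672,299),w(236,226.5),w(533,226.5)]
p,e=fit(f,st,MR,px,[631,177,.26]);print("rack",p.round(3),e.round(1).tolist())
MS=[(0,70,60),(-4,70,60),(0,-70,60),(-4,-70,60),(0,70,0),(0,-70,0),
(8.5,48,44),(8.5,42,44),(0,48,44),(0,42,44),(8.5,48,18),(8.5,-48,44),(8.5,-42,44),(0,-48,44),(0,-42,44),(8.5,-48,18)]
px=[cv(*a) for a in [(33,535),(33,566),(767,535),(767,566),(238,452),(563,452),(292,428),(343,427),(291,503),(348,502),(355,403),(503,428),(452,427),(505,503),(447,502),(443,402)]]
T=st["eef_pos"]
q,e=fit6(f,st,MS,px,[T[0]+40,T[1]+10,131,0,0,.26]);print("shelf",q.round(3),e.round(1).tolist())
c,s=np.cos(p[2]),np.sin(p[2])
d=q[:2]-p[:2];print("shelf in seat",d@[c,s],d@[-s,c],q[2]-110)
E
python3 p4.py
```

```text
rack [6.28965e+02 1.78779e+02 2.51000e-01] [[-1.4, 0.3], [0.3, -0.3], [0.2, -0.3], [0.0, -0.3], [-0.6, -0.3], [0.7, 0.3], [0.4, 0.4], [-0.1, 0.4]]
shelf [ 6.08144e+02  1.71390e+02  1.33347e+02 -8.00000e-03 -1.00000e-03
  2.52000e-01] [[-1.6, -0.9], [-0.4, 0.9], [1.0, -0.9], [-0.1, 1.0], [0.3, -0.2], [-0.3, -0.3], [-0.2, -0.3], [0.7, -0.1], [1.5, 0.2], [0.9, 0.4], [0.2, 0.1], [0.5, -0.4], [-0.5, -0.2], [-1.4, 0.1], [-0.6, 0.4], [-0.0, 0.2]]
shelf in seat -22.004559210968402 -1.9813627735456243 23.346684554441396
```

Emit:
{"name": "play_rows", "arguments": {
  "moves": [
    [[0, 0, 0], [0, -1, 2], 0],
    [[0, 0, 0], [0, -1.9, 2.8], 0],
    [[0, 0, 0], [0, -1.9, 2.8], 0],
    [[0, 0, 0], [4, -1.9, 2.9], 0],
    [[0, 0, 0], [8, -1.9, 2.9], 0],
    [[0, 0, 0], [11, -1.9, 3], 0],
    [[0, 0, 0], [14, -1.9, 3], 0],
    [[0, 0, 0], [16, -1.9, 3.1], 0],
    [[0, 0, 0], [16, -1.9, 3.1], 0]
  ]
}}

```text
clock: 7.45
eef_pos: [583.2, 167.8, 158.4]
tcp_rot: [3.14, -0.019, 0.251]
contact_force: [0.1, -0.2, -2.6]
opening: 0.087
```

Run:
```python
from h import *
from rig import r
st=r.sense();f=r.grab_frame("wrist");pickle.dump((f,st),open("w5.pkl","wb"))
print(st["clock"],st["eef_pos"],st["tcp_rot"],st["contact_force"],st["wrist_torque"],st["opening"])
crop(f,115,70,340,140,2.35,"pics/w5.png")
```

```text
7.45 [583.23690137 167.80423796 158.36147196] [ 3.14024271 -0.01894253  0.25114939] [ 0.08068242 -0.18288136 -2.56151792] [ 0.01637587  0.03512401 -0.04070077] 0.08714435656081787
```

View pics/w5.png

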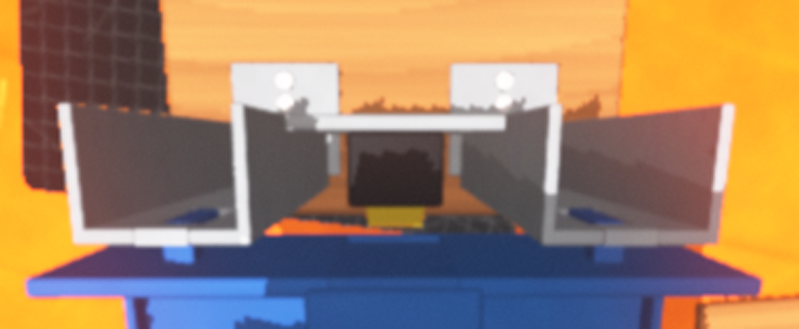

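Both hook ends show inside the channels, at (190,215) and (595,213), with no contact force. I'll go forward the last few mm.

Emit:
{"name": "play_rows", "arguments": {
  "moves": [
    [[0, 0, 0], [2, 0, 0], 0],
    [[0, 0, 0], [4, 0, 0.1], 0],
    [[0, 0, 0], [5.2, 0, 0.1], 0],
    [[0, 0, 0], [5.2, 0, 0.1], 0]
  ]
}}

```text
clock: 7.9
eef_pos: [587.8, 169.0, 158.2]
tcp_rot: [3.14, -0.018, 0.251]
contact_force: [-1.2, 0.2, -1.9]
opening: 0.08
```

Run:
```python
from h import *
from rig import r
st=r.sense();f=r.grab_frame("wrist");pickle.dump((f,st),open("w6.pkl","wb"))
print(st["clock"],st["eef_pos"],st["tcp_rot"],st["contact_force"],st["wrist_torque"],st["opening"])
crop(f,115,70,340,140,2.35,"pics/w6.png")
p=np.array([628.97,178.78,.251]);c,s=np.cos(p[2]),np.sin(p[2]);d=st["eef_pos"][:2]-p[:2]
print("tcp in seat",d@[c,s],d@[-s,c])
```

```text
7.9 [587.83242737 168.97359785 158.22590995] [ 3.14025869 -0.01802705  0.25102724] [-1.24329704  0.22182374 -1.93544622] [ 0.03911821  0.23070314 -0.12469939] 0.08028241576571529
tcp in seat -42.284150640149065 0.718337990727304
```

View pics/w6.png

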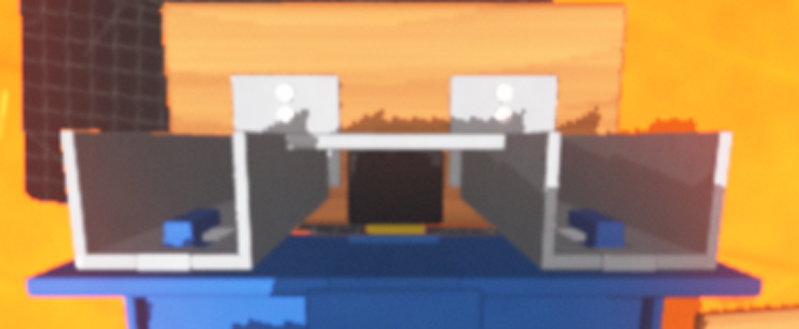

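Hooks are fully through both slots, with both tabs visible behind the sheet. Now lower it.

Emit:
{"name": "play_rows", "arguments": {
  "moves": [
    [[0, 0, 0], [0, 0, 0], 0],
    [[0, 0, 0], [0, 0, 2], 0],
    [[0, 0, 0], [0, 0, 4], 0],
    [[0, 0, 0], [0, 0, 6], 0],
    [[0, 0, 0], [0, 0, 8], 0],
    [[0, 0, 0], [0, 0, 9.5], 0],
    [[0, 0, 0], [0, 0, 9.5], 0]
  ]
}}

```text
clock: 8.65
eef_pos: [587.6, 168.9, 149.1]
tcp_rot: [3.14, -0.017, 0.251]
contact_force: [-4.4, -1.6, 4.8]
opening: 0.084
```

Run:
```python
from h import *
from rig import r
st=r.sense();f=r.grab_frame("wrist");pickle.dump((f,st),open("w7.pkl","wb"))
print(st["clock"],st["eef_pos"],st["tcp_rot"],st["contact_force"],st["wrist_torque"],st["opening"])
crop(f,115,70,340,140,2.35,"pics/w7.png")
```

```text
8.65 [587.59125723 168.88605211 149.05904692] [ 3.14020349 -0.01742142  0.25115171] [-4.40185804 -1.58786112  4.77044816] [-0.2288798   0.8187063   0.01536395] 0.0836564269722972
```

View pics/w7.png

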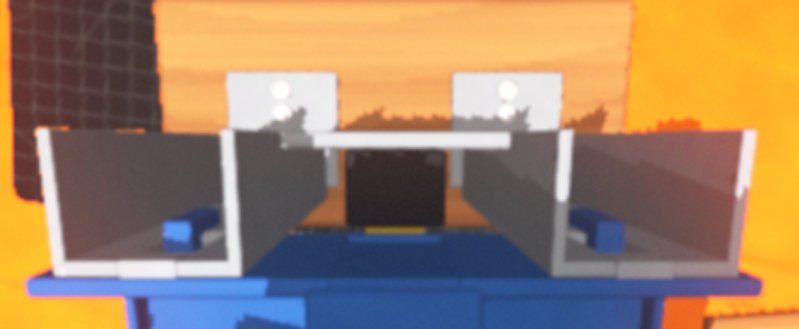

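Emit:
{"name": "play_rows", "arguments": {
  "moves": [
    [[0, 0, 0], [0, 0, 0], 0.3],
    [[0, 0, 0], [0, 0, 0], 0.5],
    [[0, 0, 0], [0, 0, 0], 0.5],
    [[0, 0, 0], [0, 0, 0], 0.5],
    [[0, 0, 0], [0, 0, -20], 0.5],
    [[0, 0, 0], [0, 0, -60], 0.5],
    [[0, -0.5, 0], [0, 0, -85], 0.5],
    [[0, -1, 0], [0, 0, -85], 0],
    [[0, -1, 0], [0, 0, -85], 0],
    [[0, -1, 0], [0, 0, -85], 0]
  ]
}}

```text
clock: 9.7
eef_pos: [585.4, 168.4, 232.7]
tcp_rot: [3.14, 0.002, 0.251]
contact_force: [0.2, -0.8, -0.8]
opening: 0.007
```

Run:
```python
from h import *
from rig import r
st=r.sense();f=r.grab_frame("wrist");pickle.dump((f,st),open("w8.pkl","wb"))
print(st["clock"],st["eef_pos"],st["tcp_rot"],st["contact_force"],st["wrist_torque"],st["opening"])
crop(f,0,0,560,420,1.4,"pics/w8.png")
s=r.grab_frame("scene");crop(s,150,190,160,120,5,"pics/s8.png")
```

```text
9.7 [585.44866576 168.43446232 232.68162339] [3.14012138e+00 1.85351631e-03 2.51172046e-01] [ 0.21809072 -0.81879478 -0.78951908] [-0.00631415  0.03601919  0.04390807] 0.006943110369752639
```

View pics/w8.png

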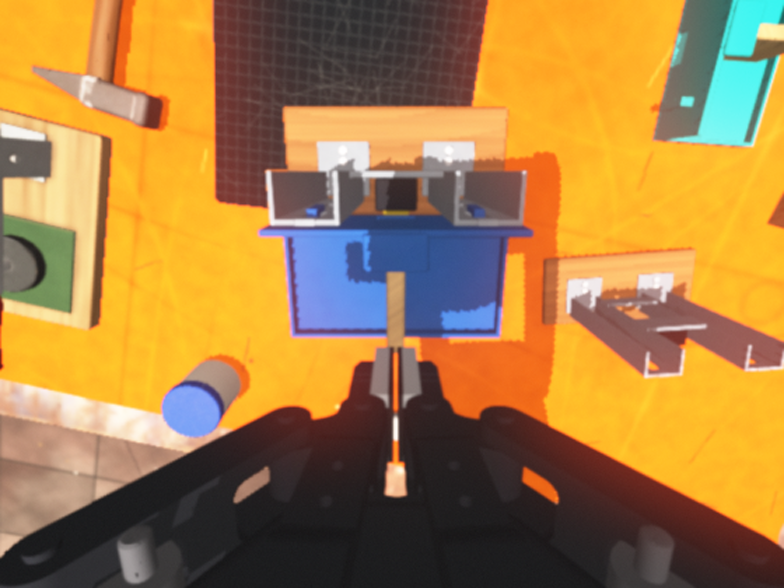

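View pics/s8.png

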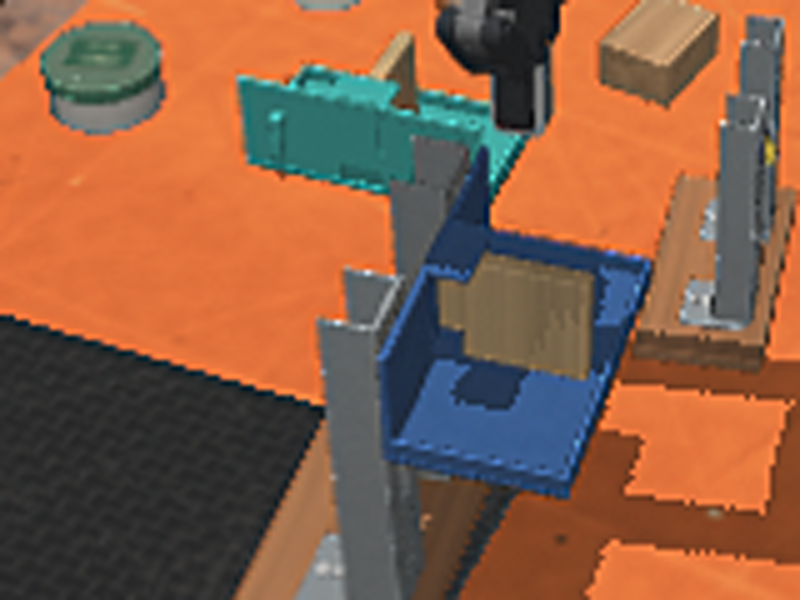

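Emit:
{"name": "play_rows", "arguments": {
  "moves": [
    [[0, 0, 0], [15, 0, 0], 0],
    [[0, 0, 0], [30.5, 0, 0], 0],
    [[0, 0, 0], [30.5, 0, 20], 0],
    [[0, 0, 0], [30.5, 0, 38], 0],
    [[0, 0, 0], [30.5, 0, 44], 0],
    [[0, 0, 0], [30.5, 0, 48], 0],
    [[0, 0, 0], [30.5, 0, 51], 0],
    [[0, 0, 0], [30.5, 0, 53], 0],
    [[0, 0, 0], [30.5, 0, 53], 0]
  ]
}}

```text
clock: 10.7
eef_pos: [615.0, 175.9, 179.8]
tcp_rot: [3.14, 0.002, 0.251]
contact_force: [-0.5, -0.8, 0.3]
opening: -0.002
```

Emit:
{"name": "play_rows", "arguments": {
  "moves": [
    [[0, 0, 0], [0, 0, 2], 0],
    [[0, 0, 0], [0, 0, 4], 0],
    [[0, 0, 0], [0, 0, 6], 0],
    [[0, 0, 0], [0, 0, 7], 0],
    [[0, 0, 0], [0, 0, 7], 0]
  ]
}}

```text
clock: 11.2
eef_pos: [614.8, 175.9, 172.6]
tcp_rot: [3.14, 0.002, 0.251]
contact_force: [0.1, -0.4, -0.0]
opening: -0.003
```

Run:
```python
from h import *
from rig import r
st=r.sense();f=r.grab_frame("wrist");pickle.dump((f,st),open("w9.pkl","wb"))
print(st["clock"],st["eef_pos"],st["tcp_rot"],st["contact_force"],st["wrist_torque"],st["opening"])
crop(f,0,0,560,420,1.4,"pics/w9.png")
s=r.grab_frame("scene");crop(s,180,190,120,90,6,"pics/s9.png")
```

```text
11.2 [614.81429935 175.88205984 172.61872973] [3.14011104e+00 2.06325263e-03 2.51205310e-01] [ 0.09063928 -0.40323148 -0.00618147] [-0.04213903  0.02991989 -0.04672205] -0.0033749887324371532
```

View pics/w9.png

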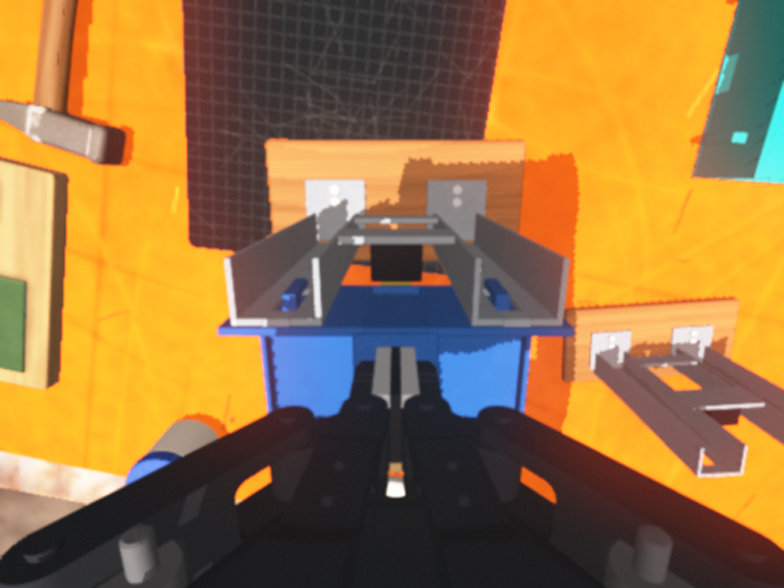

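View pics/s9.png

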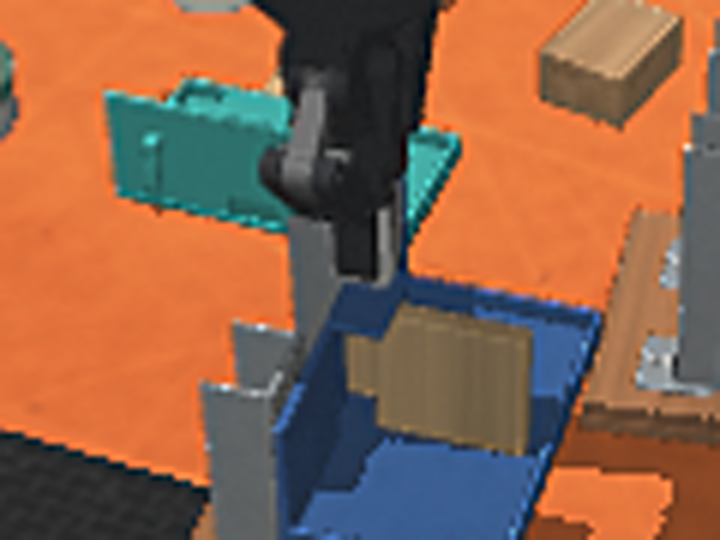

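Emit:
{"name": "play_rows", "arguments": {
  "moves": [
    [[0, 0, 0], [0, 0, 1], 0],
    [[0, 0, 0], [0, 0, 2], 0],
    [[0, 0, 0], [0, 0, 3], 0],
    [[0, 0, 0], [0, 0, 3], 0]
  ]
}}

```text
clock: 11.7
eef_pos: [614.8, 175.9, 169.6]
tcp_rot: [3.14, 0.002, 0.251]
contact_force: [0.6, 0.8, -0.7]
opening: -0.002
```

Run:
```python
from h import *
f,st=pickle.load(open("w9.pkl","rb"))
crop(f,220,190,130,110,6,"pics/w9c.png")
f,st=pickle.load(open("w8.pkl","rb"))
crop(f,170,100,230,150,3.4,"pics/w8c.png")
```

```text
(no output)
```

View pics/w9c.png

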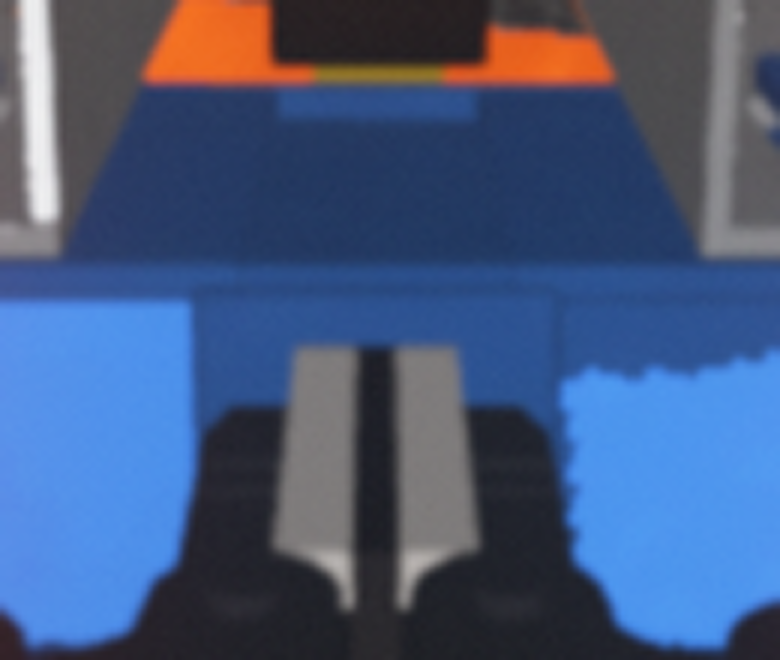

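View pics/w8c.png

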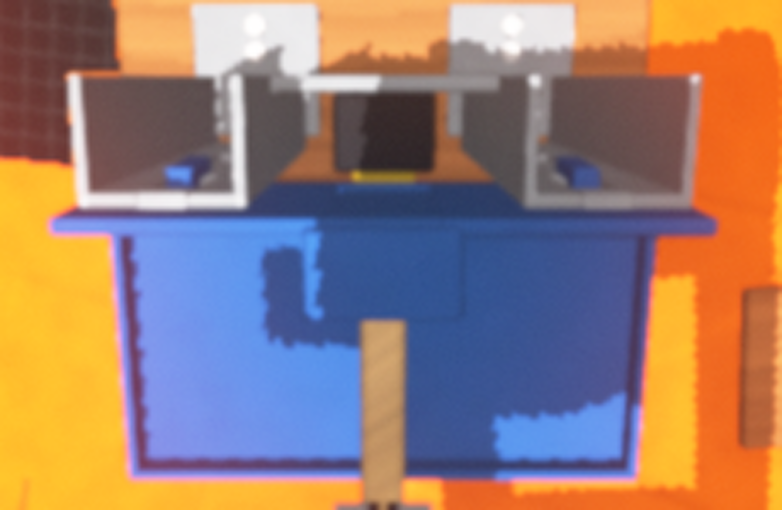

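Run:
```python
from rel import *
f,st=pickle.load(open("w8.pkl","rb"))
cv=lambda x,y:((x+.5)/3.4+170-.5,(y+.5)/3.4+100-.5)
MR=[(0,62,188),(0,28,188),(0,-28,188),(0,-62,188)]
px=[cv(77,208),cv(245,208),cv(526,208),cv(693,208)]
p,e=fit(f,st,MR,px,[629,178,.25]);print(p,e.round(1).tolist())
MS=[(0,70,60),(-4,70,60),(0,-70,60),(-4,-70,60),(-22,17,62),(-22,-17,62),(-70,5,59),(-70,-5,59),(8.5,48,44),(8.5,-48,44),(-80,70,13),(-80,-70,13)]
px=[cv(*a) for a in[(52,219),(52,235),(715,219),(715,235),(305,318),(462,318),(362,497),(405,497),(168,168),(597,168),(133,476),(634,476)]]
q,e=fit6(f,st,MS[:10],px[:10],[629,178,118,0,0,.25]);print(q.round(3),e.round(1).tolist())
f,st=pickle.load(open("w9.pkl","rb"))
print(proj(f,[st["eef_pos"]],st), (np.array([375,347])/6+[220,190]))
c,s=np.cos(.251),np.sin(.251)
for h in (110,118,122):
    P=[(628.97+x*c-y*s-1*c,178.78+x*s+y*c,h+z) for x,y,z in [(0,17,60),(-2,17,62),(-4,17,62),(8.5,48,44),(0,0,16)]]
    print(h,proj(f,P,st).round(1).tolist())
```

```text
[6.28845715e+02 1.78631508e+02 2.51201352e-01] [[0.1, -0.0], [0.4, 0.0], [-0.5, 0.0], [0.0, -0.0]]
[ 6.34692e+02  1.80504e+02  1.18957e+02  0.00000e+00 -1.60000e-01
  2.51000e-01] [[0.0, -0.1], [0.8, 0.6], [-0.2, -0.2], [-0.9, 0.5], [0.3, 0.2], [-0.3, 0.2], [0.2, 0.4], [-0.3, 0.4], [-0.3, -2.2], [0.7, -2.2]]
[[281.70002962 246.823999  ]] [282.5        247.83333333]
110 [[253.2, 223.5], [253.0, 227.9], [253.1, 231.2], [205.4, 202.4], [282.3, 203.9]]
118 [[251.9, 228.1], [251.7, 232.8], [251.8, 236.2], [202.2, 205.8], [282.3, 206.9]]
122 [[251.3, 230.6], [251.0, 235.4], [251.1, 238.9], [200.5, 207.6], [282.4, 208.5]]
```

Run:
```python
from h import *
from rig import r
st=r.sense();f=r.grab_frame("wrist");pickle.dump((f,st),open("w10.pkl","wb"))
print(st["clock"],st["eef_pos"],st["tcp_rot"],st["contact_force"],st["wrist_torque"],st["opening"])
crop(f,150,150,260,190,3,"pics/w10.png")
s=r.grab_frame("scene");pickle.dump(s,open("scene10.pkl","wb"));crop(s,200,210,80,60,10,"pics/s10.png")
s=r.grab_frame("top");pickle.dump(s,open("top10.pkl","wb"));crop(s,180,150,100,75,8,"pics/t10.png")
```

```text
11.7 [614.83472358 175.89219907 169.61896139] [3.14016245e+00 2.07191946e-03 2.51135602e-01] [ 0.62511052  0.77330578 -0.69966322] [ 0.06419673  0.08244306 -0.01397811] -0.0024968422539141605
```

View pics/w10.png

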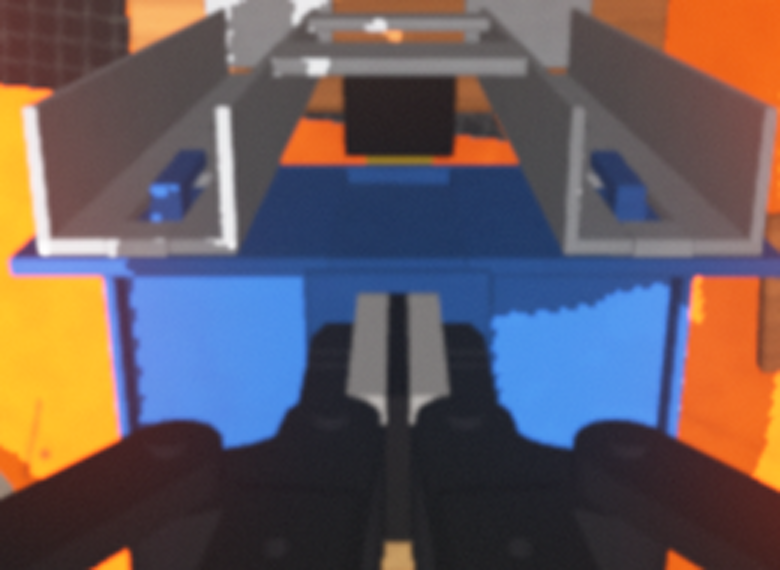

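View pics/s10.png

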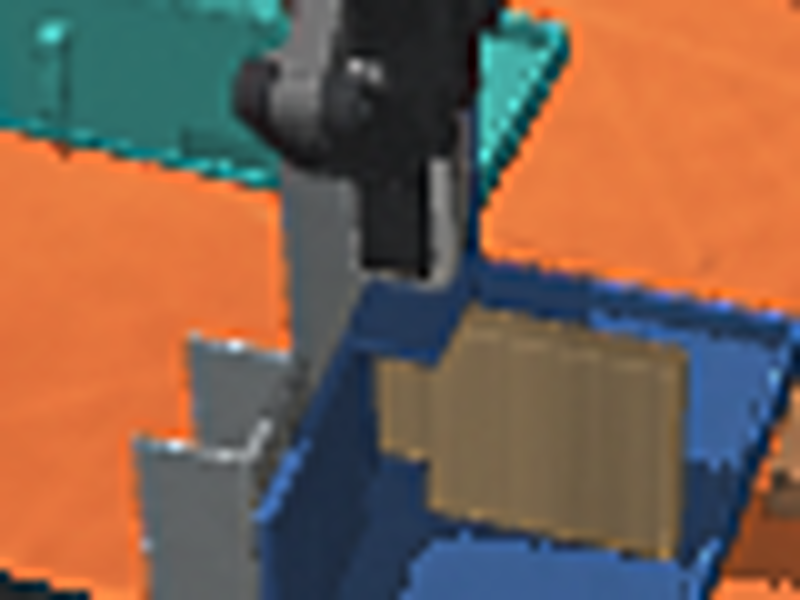

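Emit:
{"name": "play_rows", "arguments": {
  "moves": [
    [[0, 0, 0], [0, 0, 1], 0],
    [[0, 0, 0], [0, 0, 2], 0],
    [[0, 0, 0], [0, 0, 2], 0]
  ]
}}

```text
clock: 12.15
eef_pos: [614.9, 175.9, 167.7]
tcp_rot: [3.14, 0.002, 0.251]
contact_force: [-0.1, -0.4, 0.6]
opening: -0.002
```

Run:
```python
from rel import *
f,st=pickle.load(open("w10.pkl","rb"))
cv=lambda x,y:((x+.5)/3+150-.5,(y+.5)/3+150-.5)
MR=[(0,62,188),(0,28,188),(0,-28,188),(0,-62,188)]
px=[cv(45,255),cv(238,253),cv(565,253),cv(757,255)]
p,e=fit(f,st,MR,px,[629,178,.25]);print(p,e.round(1).tolist())
M=[(0,70,60),(-4,70,60),(-2,17,62),(-2,-17,62),(8.5,48,44),(8.5,42,44),(8.5,-48,44),(8.5,-42,44),(0,12,16),(0,-12,16),(0,12,0),(0,-12,0)]
px=[cv(*a) for a in [(13,258),(13,274),(305,272),(490,272),(152,185),(187,185),(645,185),(610,185),(347,184),(451,184),(347,166),(451,166)]]
q,e=fit6(f,st,M,px,[629,178,118,0,0,.25]);print(q.round(3),e.round(1).tolist())
for m in [(-12,0,62),(-22,0,62),(6.5,45,18),(0,0,0),(0,0,60)]:
  print(m,(Ro.from_euler("xyz",q[3:]).apply(m)+q[:3]).round(1), "seat x", (Ro.from_euler("z",-p[2]).apply(Ro.from_euler("xyz",q[3:]).apply(m)+q[:3]-[p[0],p[1],110])).round(1))
print(Ro.from_euler("z",-p[2]).apply(st["eef_pos"]-[p[0],p[1],110]))
```

```text
[6.29319916e+02 1.78654733e+02 2.50675805e-01] [[-2.2, -0.3], [-0.1, 0.4], [0.0, 0.4], [2.4, -0.2]]
[ 6.26465e+02  1.78113e+02  1.19070e+02 -9.00000e-03 -1.50000e-02
  2.53000e-01] [[-0.2, -0.6], [0.7, 0.8], [-0.7, -0.4], [0.5, -0.3], [0.3, 0.1], [-1.2, 0.1], [-0.5, 0.3], [0.9, 0.2], [-0.3, 0.2], [0.1, 0.2], [1.0, -0.3], [-1.0, -0.3]]
(-12, 0, 62) [613.8 175.4 180.9] seat x [-15.9   0.7  70.9]
(-22, 0, 62) [604.1 172.9 180.7] seat x [-25.9   0.7  70.7]
(6.5, 45, 18) [621.2 223.4 136.8] seat x [ 3.2 45.4 26.8]
(0, 0, 0) [626.5 178.1 119.1] seat x [-2.9  0.2  9.1]
(0, 0, 60) [625.4 178.4 179.1] seat x [-3.8  0.7 69.1]
[-14.71772805   0.91698676  59.61896139]
```

View pics/t10.png

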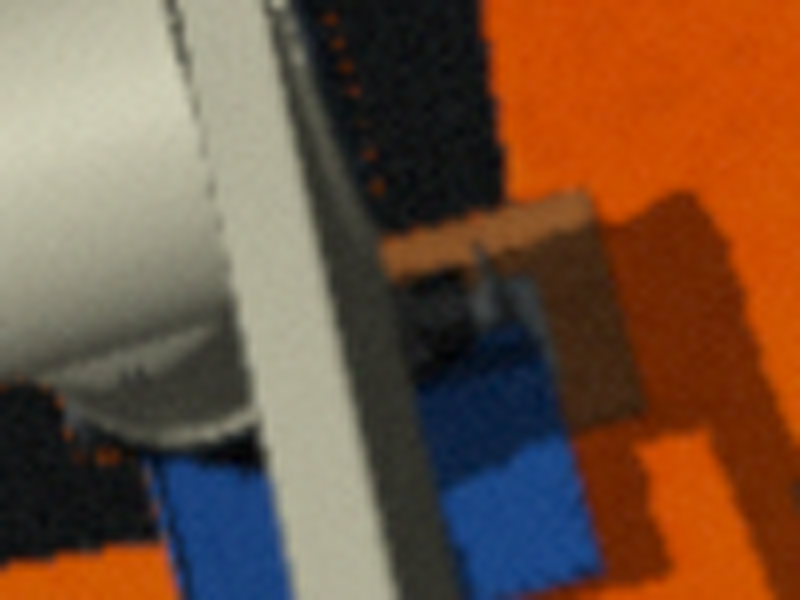

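Run:
```python
from rel import *
f=pickle.load(open("scene10.pkl","rb"));f0,st=pickle.load(open("w10.pkl","rb"))
q=np.array([626.465,178.113,119.07,-.009,-.015,.253])
M=[(-2,17,62),(-22,17,62),(-22,-17,62),(-2,-17,62),(0,70,60),(-14,5,59),(-70,5,59)]
pts=np.vstack([Ro.from_euler("xyz",q[3:]).apply(M)+q[:3],[[614.83,175.89,169.6]],[[614.83,175.89,180.6]],[[628.97,178.78,188]]])
for a,b in zip(M+["tcp","tcp+11",'rack mid'],proj(f,pts)): print(a,((b-[200,210])*10).round())
q[2]=110
print(((proj(f,Ro.from_euler("xyz",q[3:]).apply(M)+q[:3])-[200,210])*10).round().tolist())
```

```text
(-2, 17, 62) [352. 340.]
(-22, 17, 62) [444. 357.]
(-22, -17, 62) [492. 253.]
(-2, -17, 62) [401. 236.]
(0, 70, 60) [261. 518.]
(-14, 5, 59) [425. 324.]
(-70, 5, 59) [683. 372.]
tcp [419. 336.]
tcp+11 [417. 297.]
rack mid [351. 256.]
[[354.0, 372.0], [446.0, 390.0], [493.0, 285.0], [403.0, 268.0], [264.0, 550.0], [426.0, 356.0], [683.0, 404.0]]
```

The scene view shows the pad top at about z=181 and the finger tips still above it. The closed tips sit about 15 mm behind the nominal TCP, so I'll continue down in small steps and watch the force.

Emit:
{"name": "play_rows", "arguments": {
  "moves": [
    [[0, 0, 0], [0, 0, 1], 0],
    [[0, 0, 0], [0, 0, 2], 0],
    [[0, 0, 0], [0, 0, 3], 0],
    [[0, 0, 0], [0, 0, 4], 0],
    [[0, 0, 0], [0, 0, 4], 0]
  ]
}}

```text
clock: 12.65
eef_pos: [614.7, 175.9, 163.4]
tcp_rot: [3.14, 0.002, 0.251]
contact_force: [-0.8, 0.6, 0.2]
opening: -0.0
```

Emit:
{"name": "play_rows", "arguments": {
  "moves": [
    [[0, 0, 0], [0, 0, 1], 0],
    [[0, 0, 0], [0, 0, 2], 0],
    [[0, 0, 0], [0, 0, 3], 0],
    [[0, 0, 0], [0, 0, 3], 0]
  ]
}}

```text
clock: 13.05
eef_pos: [615.1, 175.9, 161.0]
tcp_rot: [3.14, 0.001, 0.251]
contact_force: [-0.5, -0.3, 2.8]
opening: 0.001
```

Run:
```python
from h import *
from rig import r
st=r.sense()
print(st["clock"],st["eef_pos"],st["tcp_rot"],st["contact_force"],st["wrist_torque"],st["opening"])
f=r.grab_frame("wrist");pickle.dump((f,st),open("w11.pkl","wb"))
crop(f,150,150,260,190,3,"pics/w11.png")
s=r.grab_frame("scene");pickle.dump(s,open("scene11.pkl","wb"));crop(s,200,210,80,60,10,"pics/s11.png")
```

```text
13.05 [615.12790646 175.94803464 160.95667721] [3.14015627e+00 1.32096002e-03 2.51177322e-01] [-0.53243538 -0.28782384  2.84066077] [ 0.03126634  0.01719325 -0.00288378] 0.000743656187972644
```

View pics/w11.png

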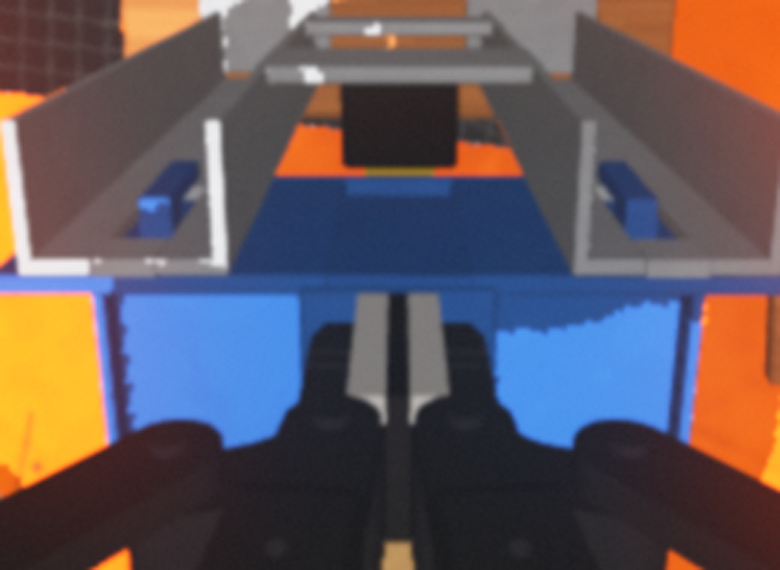

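View pics/s11.png

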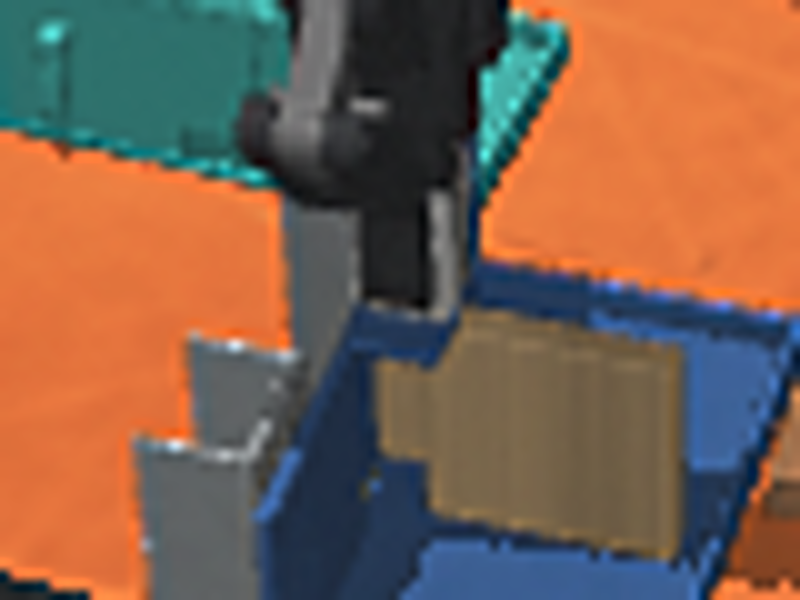

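Emit:
{"name": "play_rows", "arguments": {
  "moves": [
    [[0, 0, 0], [0, 0, 1], 0],
    [[0, 0, 0], [0, 0, 2], 0],
    [[0, 0, 0], [0, 0, 3], 0],
    [[0, 0, 0], [0, 0, 4], 0],
    [[0, 0, 0], [0, 0, 5], 0],
    [[0, 0, 0], [0, 0, 6], 0],
    [[0, 0, 0], [0, 0, 6], 0]
  ]
}}

```text
clock: 13.85
eef_pos: [616.0, 176.2, 156.5]
tcp_rot: [3.14, -0.001, 0.251]
contact_force: [-2.0, -0.1, 13.3]
opening: 0.001
```

Emit:
{"name": "play_rows", "arguments": {
  "moves": [
    [[0, 0, 0], [0, 0, 2], 0],
    [[0, 0, 0], [0, 0, 3], 0],
    [[0, 0, 0], [0, 0, 4], 0],
    [[0, 0, 0], [0, 0, 5], 0],
    [[0, 0, 0], [0, 0, 6], 0],
    [[0, 0, 0], [0, 0, 6], 0]
  ]
}}

```text
clock: 14.45
eef_pos: [616.1, 176.2, 150.7]
tcp_rot: [3.14, -0.001, 0.251]
contact_force: [0.3, 0.2, -0.3]
opening: -0.004
```

Force fell from 13 N to 0 as it went down, so it seems to have snapped. I'll confirm that it's on the bottom.

Emit:
{"name": "play_rows", "arguments": {
  "moves": [
    [[0, 0, 0], [0, 0, 1], 0],
    [[0, 0, 0], [0, 0, 2], 0],
    [[0, 0, 0], [0, 0, 3], 0],
    [[0, 0, 0], [0, 0, 4], 0],
    [[0, 0, 0], [0, 0, 4], 0]
  ]
}}

```text
clock: 14.95
eef_pos: [616.1, 176.2, 148.4]
tcp_rot: [3.14, -0.002, 0.251]
contact_force: [-6.8, -2.1, 17.7]
opening: 0.001
```

Run:
```python
from h import *
from rig import r
st=r.sense()
print(st["clock"],st["eef_pos"],st["tcp_rot"],st["contact_force"],st["wrist_torque"],st["opening"])
f=r.grab_frame("wrist");pickle.dump((f,st),open("w12.pkl","wb"))
crop(f,150,150,260,190,3,"pics/w12.png")
s=r.grab_frame("scene");pickle.dump(s,open("scene12.pkl","wb"));crop(s,200,210,80,60,10,"pics/s12.png")
```

```text
14.95 [616.07111066 176.23788327 148.42211814] [ 3.14023858e+00 -1.65324865e-03  2.51211121e-01] [-6.82876136 -2.10246588 17.71313856] [-0.24927714  1.03615927  0.04906212] 0.0007719017245958655
```

View pics/w12.png

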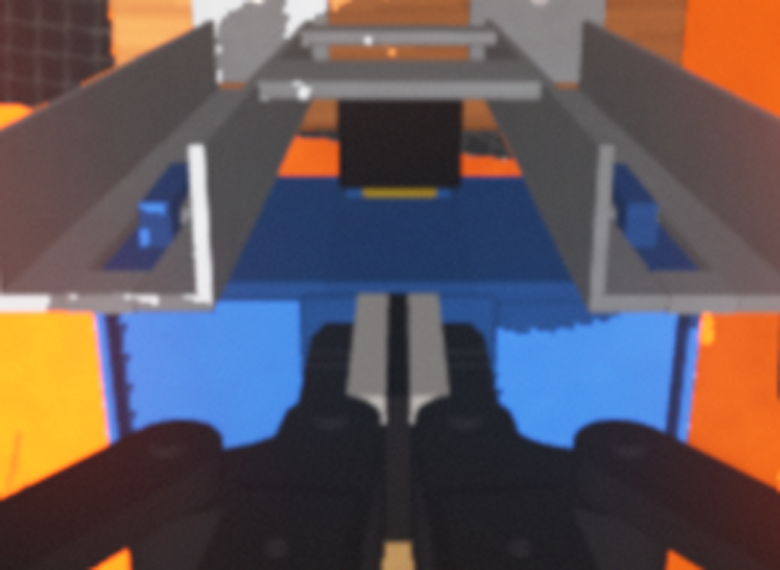

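View pics/s12.png

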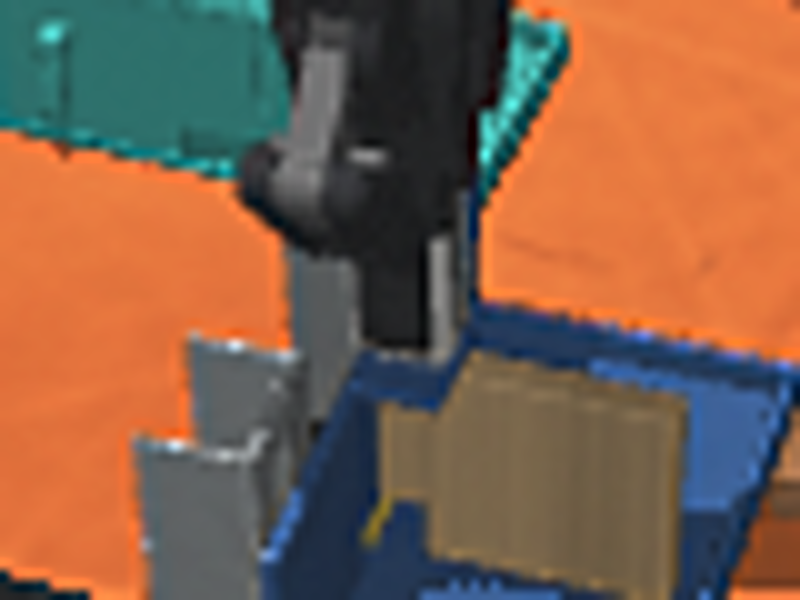

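Emit:
{"name": "play_rows", "arguments": {
  "moves": [
    [[0, 0, 0], [0, 0, 2], 0],
    [[0, 0, 0], [0, 0, 4], 0],
    [[0, 0, 0], [0, 0, 4], 0]
  ]
}}

```text
clock: 15.35
eef_pos: [616.3, 176.3, 148.0]
tcp_rot: [3.14, -0.003, 0.251]
contact_force: [-12.6, -3.7, 32.9]
opening: 0.004
```

Firm bottom: only 0.4 mm of travel at 33 N. I'll retreat straight up.

Emit:
{"name": "play_rows", "arguments": {
  "moves": [
    [[0, 0, 0], [0, 0, -3], 0],
    [[0, 0, 0], [-1, 0, -20], 0],
    [[0, 0, 0], [-5, 0, -60], 0],
    [[0, 0, 0], [-10, 0, -90], 0],
    [[0, 0, 0], [-40, 0, -90], 0],
    [[0, 0, 0], [-40, 0, -90], 0]
  ]
}}

```text
clock: 15.95
eef_pos: [574.9, 165.8, 238.3]
tcp_rot: [3.14, -0.002, 0.251]
contact_force: [-0.5, -0.5, -0.5]
opening: -0.004
```

Run:
```python
from h import *
from rig import r
st=r.sense()
print(st["clock"],st["eef_pos"],st["contact_force"])
f=r.grab_frame("wrist");pickle.dump((f,st),open("w13.pkl","wb"))
crop(f,150,80,260,190,3,"pics/w13.png")
s=r.grab_frame("scene");pickle.dump(s,open("scene13.pkl","wb"));crop(s,170,190,130,110,6,"pics/s13.png")
t=r.grab_frame("top");pickle.dump(t,open("top13.pkl","wb"))
a=pickle.load(open("top0.pkl","rb"))
for n in ["blue_pot","wood_offcut","brush"]:
    print(n,[(round(d["conf"],2),d["location"]) for d in r.silhouettes(s,n)][:1])
```

```text
15.95 [574.92711862 165.7663967  238.26424325] [-0.5310869  -0.50955322 -0.47766039]
blue_pot [(0.86, [297.9, 370.0])]
wood_offcut [(0.58, [282.9, 199.8])]
brush [(0.69, [335.1, 314.1])]
```

View pics/w13.png

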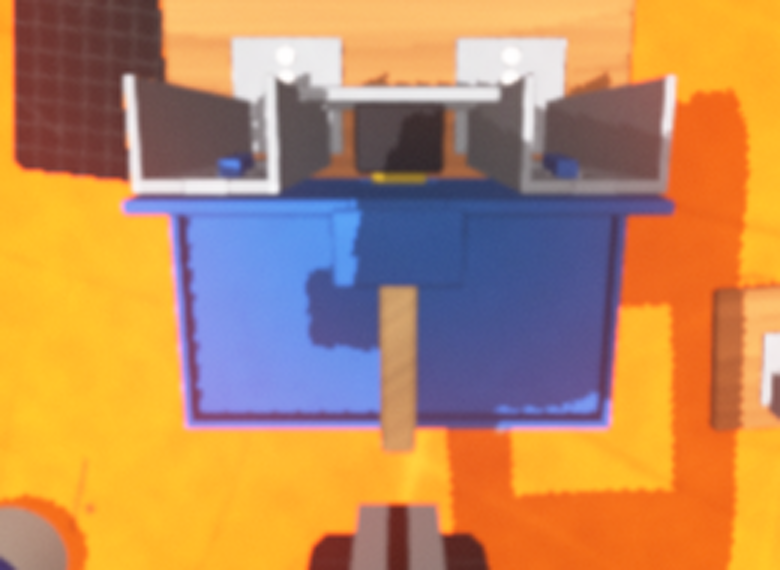

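View pics/s13.png

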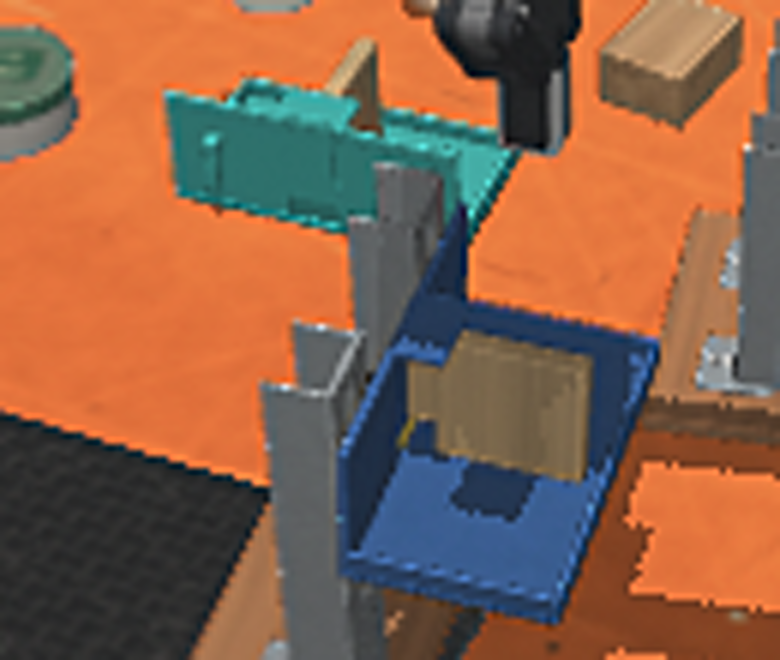

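Run:
```python
from rel import *
f,st=pickle.load(open("w13.pkl","rb"))
cv=lambda x,y:((x+.5)/3+150-.5,(y+.5)/3+80-.5)
M=[(0,70,60),(-4,70,60),(0,-70,60),(-4,-70,60),(-22,17,62),(-22,-17,62),(-70,5,59),(-70,-5,59),(8.5,48,44),(8.5,-48,44)]
px=[cv(*a) for a in[(123,199),(123,214),(673,199),(673,214),(332,284),(463,284),(382,449),(414,449),(219,157),(578,157)]]
q,e=fit6(f,st,M,px,[629,178,110,0,0,.25]);print(q.round(3),e.round(1).tolist())
p=np.array([628.97,178.78])
d=q[:2]-p;c,s=np.cos(.251),np.sin(.251);print(d@[c,s],d@[-s,c],q[2]-110)
```

```text
[ 6.30976e+02  1.79099e+02  1.07110e+02 -1.10000e-02 -7.70000e-02
  2.53000e-01] [[-0.2, -0.3], [0.4, -0.0], [0.3, -0.3], [-0.3, 0.0], [0.1, 0.3], [-0.1, 0.3], [-0.6, -0.1], [0.5, -0.0], [-0.1, 0.1], [-0.0, 0.0]]
2.022381535443863 -0.18915959118474068 -2.8896284061896154
```

Run:
```python
from rel import *
f,st=pickle.load(open("w13.pkl","rb"))
cv=lambda x,y:((x+.5)/3+150-.5,(y+.5)/3+80-.5)
M=[(0,70,60),(-4,70,60),(0,-70,60),(-4,-70,60),(-22,17,62),(-22,-17,62),(-70,5,59),(-70,-5,59),(8.5,48,44),(8.5,-48,44)]
px=np.array([cv(*a) for a in[(123,199),(123,214),(673,199),(673,214),(332,284),(463,284),(382,449),(414,449),(219,157),(578,157)]])
c,s=np.cos(.251),np.sin(.251)
for pit in (0,-.02,-.05,-.08):
  R=Ro.from_euler("xyz",[0,pit,.251])
  g=lambda p:(proj(f,R.apply(M)+[628.97+p[0]*c-p[1]*s,178.78+p[0]*s+p[1]*c,110+p[2]],st)-px).ravel()
  o=least_squares(g,[0,0,0]);print(pit,o.x.round(2),np.sqrt((o.fun**2).mean()).round(2))
```

```text
0 [-2.12  0.27 -4.23] 0.75
-0.02 [-1.04  0.27 -3.93] 0.59
-0.05 [ 0.56  0.27 -3.42] 0.38
-0.08 [ 2.16  0.27 -2.84] 0.28
```

Run:
```python
from rig import r
print(r.sign_off())
```

```text
the job is handed in; nothing more can be done
None
```

The blue shelf is hung on the larger rack and the job is handed in, at about 16 s of the 54 s allowed; no verdict was reported. I gripped the shelf by its divider, put both hooks through the upper slots and lowered it until it hung by itself. Then I let go and pressed it down on the blue pad with the fingers shut.

**Checks that agree:**
- **Catch:** the push force rose to at least 13 N and then fell to zero, as it would when the catch snaps. The wrist and scene pictures both show the yellow catch in the window.
- **Seating:** it was firmly on the bottom, with only 0.4 mm more travel between 18 and 33 N of push.
- **Hooks:** both are visible behind the slotted sheet.
- **Bystanders:** in the scene camera the pot, offcut and brush are within about 3 pixels of where they started.
- **Clear of everything:** the gripper has backed away and feels no force.

**Checks that disagree or are weak:**
- **Height and tilt:** the free camera fit put the shelf 2.9 mm below its seat and tilted forward 0.077 rad, close to the 3 mm and 0.08 rad limits. It also placed the shelf 2 mm inside the uprights, which is impossible. Holding that position to the possible range gives a tilt of about 0.01 to 0.04 rad, but a height of about 3.5 to 4 mm low, outside the limit. Earlier fits with the arm at similar height also read 1–3 mm low, so I relied on the firm stop.
- **Fingertips:** when shut, they touched the pad about 20 mm lower in TCP height than expected, so pressing took extra small steps.

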